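Raise the hood and lock the inlet cartridge of a mass detector

ROBOT

A 7-joint arm with a two-finger parallel gripper is mounted at the origin on the work surface. World frame = base frame: x ahead of the robot, y to its left, z up, the work surface at z = 0. Lengths are in m, angles in rad, forces in N, time in s.
With the tool pointing down it reaches from about 0.425 to 0.875 m from the base axis. Payload 8.4 kg.
Tool frame: the origin (TCP) lies between the finger pads; the fingertips stand 25 mm ahead of it and the grasp point (between the pads) lies 6 mm ahead of it; y points along the fingers, z is the direction in which the jaws open and shut, and the axes are right-handed (so a half turn about y gives the same grasp; the last joint's range is limited). The gripper opens to 85 mm and grips with 20 to 120 N. Pads are 22 mm wide; open, the fingers measure 114 mm over their backs; the gripper's body (76 mm by 85 mm) begins 54 mm behind the grasp point. The pads swing forward as they close: fully open they stand 13 mm farther back than shut.
Start: joints at [-1.207, 0.333, 0.04, 1.465, -0.013, 1.343, -0.059], TCP at [0.29, 0.582, 0.256] pointing down, gripper open.
Joint ranges: [-2.58, 2.58], [-0.38, 2.09], [-1.3, 1.39], [0.25, 2.4], [-1.5, 4.64], [0.08, 2.09], [-2.65, 2.65]. Speed limits (rad/s): [2.22, 2.22, 2.79, 2.79, 3.14, 3.14, 3.14].

INTERFACE

Orientations are given as a rotation vector (axis times angle).
In Python, from cell import * gives the robot as it stands.
- The arm moves only by the shell command python3 -m handwheel 'ROWS' [FORCE]. ROWS is a JSON object of lists of equal length, an entry for each row: "delta_rot": the turn, a rotation vector about the tool's x, y, z in rad, a list of three; "travel": the shift along the tool's x, y, z in mm, a list of three; "fingers": the opening, from -1 (shut) to 1 (fully open). A call has 1 to 10 rows; each row shifts and turns the commanded pose from where the row before left it, along the tool's axes as they then stand; what a row does not reach is not made up. A row lasts 1/12 s, in which the tool goes at most 41.7 mm and 7.16 degrees, less where a joint would pass 70% of its speed; a pose out of reach is approached as far as the arm can. A call is refused whole if a number of a shift passes 41.7 or a number of a turn 0.125, either way. A call with a gripper value outside its range is refused whole. The fingers move at their own pace and stop on an object; FORCE is the grip in N (left out, the last holds). Time passes only in rows, so rows that do not move let the fingers close. It gives the time, the measured TCP pose, the force and the opening at its end, in the units of the state.
- read_state(): the state, without advancing time (a new reading comes with each control period).
- get_image(name): name is "side" or "top" or "wrist"; returns the picture (420x560x3 uint8, blue, green, red); there is no depth.
- get_calibration(name): a dict with "fx", "fy", "cx", "cy" (pixels), "rvec" (rotation vector, rad) and "tvec" (3), from world to camera coordinates, as OpenCV has them; the wrist camera has in their place "hand_eye" (4x4, takes a point from camera to tool coordinates, whose origin is the TCP and whose axes are the tool frame's). Camera axes: x right, y down, z forward; pixel columns grow to the right and rows downward; lengths in m; the calibration is good to about 2 mm. A picture is of the moment at which its call begins: read the wrist's pose just before it. get_calibration takes no time and is no camera call.
- job_done(): hands the job in, once; it reports no verdict.
Trained networks look in the newest picture that a camera, given by its name, has taken for a name from the list of things; names that differ only in an ending like _2 or _b are one class to them, and where a whole thing is asked for, a point or a joint stands for the part that bears it (a point fixed in the world has none). Each returns a list of dicts, best first, with "p" (0 to 1); they miss things now and then, are a little off and sometimes report something else, mostly with a low value. They report only what shows in the picture. A call takes as long as a camera call.
- trace(camera, thing): "mask" (420x560 bool, what is visible of it) and "point" ([column, row] in pixels, amid what is visible of it).
- mark_of(camera, thing): "point" ([column, row] in pixels: a listed point, or the origin of a listed thing).
The state is a dict: "time": time; "q": joint angles; "dq": joint speeds; "joint_torque": joint torques, N m; "ee_pos": TCP position; "tool_rot": TCP orientation; "wrist_force": force on the tool from outside, world axes, zero at the start; "ft_torque": the same for the moment, N m; "opening": finger opening in m.
Only numpy, scipy, OpenCV 4.12 (cv2) and the standard library are available. Lean on these libraries where they do the work, as an engineer would, in place of code of your own. Each camera call takes 0.05 s, during which the arm holds its last target.

TASK

The inlet cartridge stands loose and proud in the sloping port of the mass detector, under the clear hood. First raise the stiff hood to about 100 degrees from shut, so that it stands just short of upright, leaning about 15 degrees towards the front, and leave it there clear of the bottles behind. Then press the cartridge down into its port against the spring and turn it clockwise, about a quarter turn, until its lugs catch and it stays locked, flush with the collar; disturb none of the glassware or the vial rack.

Things in the scene. Friction and masses are not known exactly. Their poses are not given: they have to be found in the camera images.
- instrument: Mass detector: low cream console fixed to the bench, 320 mm wide, 420 deep, 114 high. Origin on the bench straight below the port; x from its front to its back, y to the left seen from the front, z up. Front face at x = -68 mm, 48 mm high; from there a deck slopes up at 25 degrees to the flat top at x = +72 mm.
- port: Round steel bayonet collar in the sloping deck, bore 69 mm, 112 mm outside, 6 mm proud of the deck. Origin: centre of its top face. z: the axis, out of the deck, leaning 25 degrees from vertical to the front; x up the slope; y level. Its lip has two opposite gaps for the lugs, 10 degrees off the x line; under the lip a channel runs 80 degrees clockwise from each gap to a notch.
- cartridge: Loose 0.22 kg part in the port: steel cylinder 66 mm across, 45 long, with a dark bar grip across its top disc, 64 mm long, 18 thick, 36 tall. Two lugs stick out 6 mm in line with the bar's ends, 5 to 11 mm below the disc. Origin: centre of the disc's top face; x along the bar, z out. Start: lugs in the gaps, disc 7 mm above the collar, bar 80 degrees short of (anticlockwise from) port y.
- plunger (a joint): Sunk travel (m) of the spring plunger under the cartridge: 0 at the start, 0.016 hard end. From 0.010 (0.013 is good, some 13 N) the lugs are under the lip and the cartridge turns clockwise (negative about port z) by 80 degrees, to bar along port y; stops 5 degrees beyond. Released there it rises to 0.007: locked, disc flush with the collar. Released short of the notches it stays at 0.010, not locked.
- hood (a joint): Opening angle (rad) of the clear plastic hood over the port: 0 shut (parallel to the deck), 1.745 is 100 degrees, stop at 2.2; it may start ajar. The hinge is stiff and holds at any angle; moving it takes about 5 N at the handle. Hood 0.35 kg, 180 mm wide, 145 mm from hinge to front wall, 60 mm deep, with side and front walls.
- hood_handle (a point): Middle of the hood's handle: a grey round bar 12 mm thick, 100 mm long, parallel to the hinge, on a post at each end, its centre 46 mm in front of the hood's front wall near the top edge (40 mm free between). It moves on a circle of 196 mm radius about the hinge line, from in front of the instrument up to about 195 mm above the hinge.
- hood_hinge (a point): Middle of the hood's hinge line, at the upper edge of the sloping deck; the line is parallel to the instrument's y. Opening swings the handle up, then back (away from the instrument's front).
- bottle_left: Bystander: amber glass bottle with a white cap, 60 mm across, 115 mm tall, on the instrument's flat top behind the hood, to the left. Origin: centre of its underside.
- bottle_right: Bystander: the same kind of bottle, to the right. Origin: centre of its underside.
- beaker: Bystander: glass beaker, 72 mm across the rim, 95 mm tall, on the bench left of the instrument. Origin: centre of its underside.
- vial_rack: Bystander: white rack of small capped vials, 130 x 90 mm, 53 mm tall in all, on the bench right of the instrument. Origin: centre of its underside.

How it is judged:
By the outcome, as a careful person would: the job done as asked, in the order asked, and still so for the second after the job is handed in, with the robot touching nothing.
It also fails if it takes over 51 s, if anything falls off the work surface, if the arm or the gripper's body presses on something with over 40 N, if the wrist force passes 120 N, or if a joint passes its speed limit or range.

## Working session

There is one attempt and no reset: what is moved stays moved. The work goes in short steps, Python scripts to look and compute and a shell command to move; the robot and the scene stay as the last step left them, time stands still between calls to the robot, and variables do not carry over. Pictures are saved under pics/ and viewed, and the job is handed in when it is done.

```bash
ls; mkdir -p pics; python3 - <<'E'
from cell import *
import cv2
s=read_state()
for k,v in s.items(): print(k,v)
for n in ["side","top","wrist"]:
    im=get_image(n); cv2.imwrite(f"pics/a_{n}.png",im); print(n,get_calibration(n))
E
```

```text
pics
time 0.0
q [-1.20721016  0.33390948  0.03987891  1.46627483 -0.01341021  1.34328185
 -0.05847739]
dq [ 0.0005977   0.00069981  0.0006613  -0.00015717  0.00146216 -0.00041441
  0.00021655]
joint_torque [ 9.27746041e-04 -6.58554196e+01  1.36578128e+00 -4.05573857e+01
  1.65839517e-02  1.25098412e-02 -2.46342125e-05]
ee_pos [0.29002702 0.58124821 0.25542047]
tool_rot [-1.54175477  0.36317729 -0.36275058]
wrist_force [-0.7010674   0.15007882  0.28947874]
ft_torque [ 0.01612704 -0.01692081  0.01863286]
opening 0.08503042353507237
side {'fx': 447.8490280927114, 'fy': 447.8490280927114, 'cx': 273.51682897414963, 'cy': 212.03071470474234, 'rvec': array([ 2.11099483, -0.86952357,  0.38918481]), 'tvec': array([-0.44332658,  0.39481339,  0.9047926 ])}
top {'fx': 508.280562422679, 'fy': 508.280562422679, 'cx': 279.37587565139717, 'cy': 209.91871024367308, 'rvec': array([ 1.97874154, -2.24697106,  0.23730193]), 'tvec': array([0.11889349, 0.61972103, 1.15228454])}
wrist {'fx': 342.9482071565492, 'fy': 342.9482071565492, 'cx': 284.5153522441471, 'cy': 213.27515298534493, 'hand_eye': array([[-1.87126406e-04,  9.47273265e-01,  3.20426789e-01,
        -8.20635808e-02],
       [-4.54062484e-04, -3.20426842e-01,  9.47273156e-01,
        -1.17965449e-01],
       [ 9.99999879e-01,  3.17660375e-05,  4.90081575e-04,
        -1.05889390e-03],
       [ 0.00000000e+00,  0.00000000e+00,  0.00000000e+00,
         1.00000000e+00]])}
```

View pics/a_side.png

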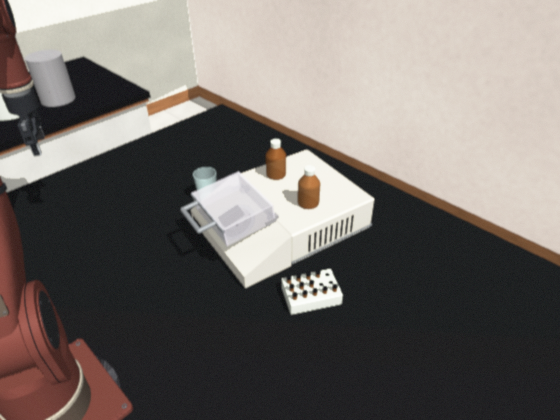

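View pics/a_top.png

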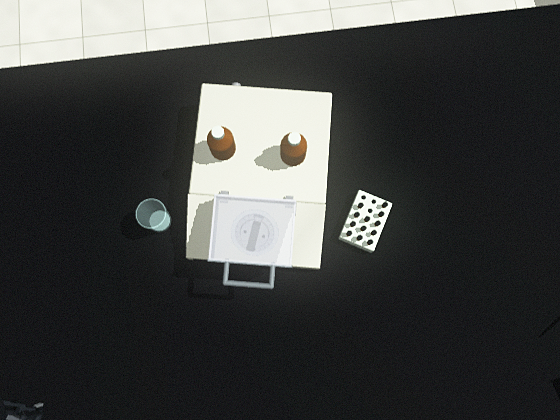

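View pics/a_wrist.png

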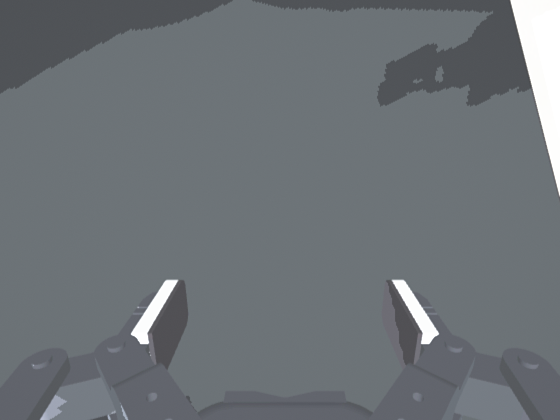

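The top view shows the console at about (188–330, 85–268), the hood at (210–295, 195–265) with its handle near (249, 285), the beaker at (152, 214), the rack at (366, 220) and the bottles at (221, 143) and (293, 148).

```bash
cat > h.py <<'E'
from cell import *
import numpy as np, cv2
from scipy.spatial.transform import Rotation as R
from scipy.optimize import least_squares
def cam(n):
    c=get_calibration(n); K=np.array([[c['fx'],0,c['cx']],[0,c['fy'],c['cy']],[0,0,1]])
    if 'hand_eye' in c:
        s=read_state(); T=np.eye(4);T[:3,:3]=R.from_rotvec(s['tool_rot']).as_matrix();T[:3,3]=s['ee_pos']
        W=np.linalg.inv(T@c['hand_eye']); return K,W[:3,:3],W[:3,3]
    return K,R.from_rotvec(c['rvec']).as_matrix(),np.array(c['tvec'])
def proj(n,P,C=None):
    K,r,t=C or cam(n); p=(np.atleast_2d(P)@r.T+t)@K.T; return p[:,:2]/p[:,2:]
def tri(obs):  # list of (cam tuple, px)
    f=lambda X:np.concatenate([proj(None,X,C)[0]-p for C,p in obs])
    o=least_squares(f,[0.6,0,0.1]); return o.x,np.abs(o.fun).max()
E
python3 - <<'E'
from h import *
get_image("side");get_image("top")
for th in ["instrument","port","cartridge","hood_handle","hood_hinge","bottle_left","bottle_right","beaker","vial_rack"]:
    ob=[];ps=[]
    for n in ["side","top"]:
        m=mark_of(n,th)
        if m: ob.append((cam(n),np.array(m[0]['point'])));ps.append((n,np.round(m[0]['point'],1).tolist(),round(m[0]['p'],2)))
    print(th,ps, *( [np.round(tri(ob)[0],4),tri(ob)[1]] if len(ob)==2 else []))
print(read_state()['time'])
E
```

```text
instrument [('side', [238.7, 247.0], 0.73)]
port [('side', [310.6, 294.5], 0.22)]
cartridge []
hood_handle [('side', [189.7, 215.2], 0.94), ('top', [250.4, 287.1], 0.83)] [0.4513 0.124  0.1654] 0.7625166271458284
hood_hinge [('side', [258.7, 199.4], 0.63)]
bottle_left [('side', [189.7, 217.6], 0.72), ('top', [220.1, 150.4], 0.56)] [0.7124 0.2276 0.0067] 54.54357527106211
bottle_right [('side', [311.0, 202.6], 0.91), ('top', [293.1, 154.9], 0.95)] [ 0.7506 -0.0099  0.11  ] 1.441153609286232
beaker [('side', [210.7, 198.5], 0.95), ('top', [162.0, 222.9], 0.81)] [ 0.6527  0.3341 -0.0062] 1.9492030056959209
vial_rack [('side', [310.2, 294.5], 0.82), ('top', [363.7, 222.6], 0.78)] [ 0.5842 -0.1682 -0.0008] 0.19052707081294784
1.15
```

```bash
python3 - <<'E'
import cv2
a=cv2.imread("pics/a_top.png")[180:300,180:340]; cv2.imwrite("pics/b_top.png",cv2.resize(a,None,fx=5,fy=5,interpolation=2))
a=cv2.imread("pics/a_side.png")[140:290,170:380]; cv2.imwrite("pics/b_side.png",cv2.resize(a,None,fx=3.8,fy=3.8,interpolation=2))
E
```

```text
(no output)
```

View pics/b_top.png

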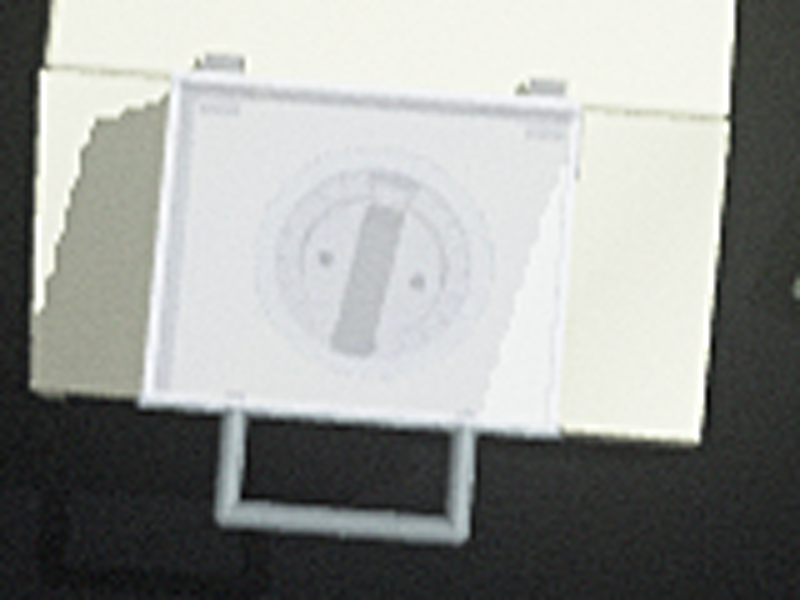

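View pics/b_side.png

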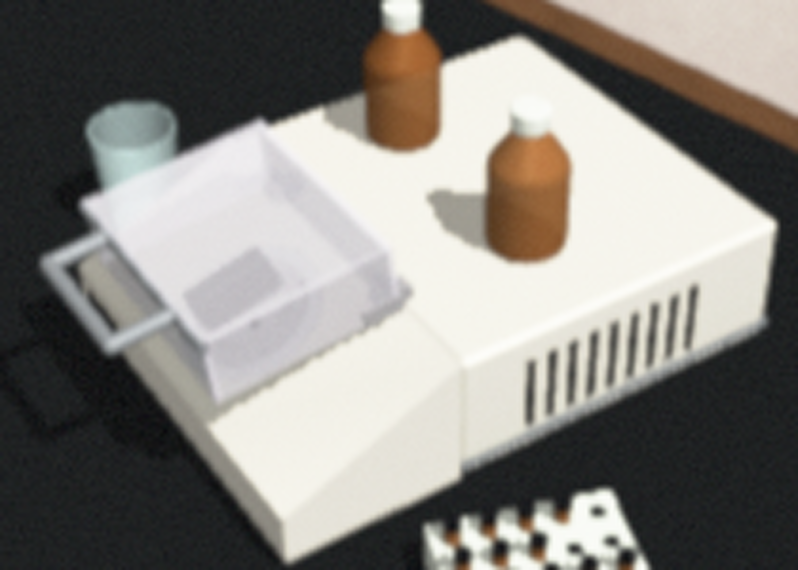

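```bash
cat > fit.py <<'E'
from h import *
T=lambda u,v:(180+u/5,180+v/5); S=lambda u,v:(170+u/3.8,140+v/3.8)
obs=[('top',T(700,442),(-68,'r',48)),('top',T(32,390),(-68,'l',48)),('top',T(40,70),(72,'l',114)),('top',T(730,115),(72,'r',114)),
('top',(201,84),(352,'l',114)),('top',(332,92),(352,'r',114)),
('side',S(285,513),(-68,'r',48)),('side',S(290,562),(-68,'r',0)),('side',S(463,362),(72,'r',114)),('side',S(776,225),(352,'r',114)),('side',S(520,38),(352,'l',114)),
('top',T(375,262),(0,0,86.3))]
C={n:cam(n) for n in('top','side')}
def pts(p):
    x,y,a,yl=p; r=R.from_euler('z',a).as_matrix()
    out=[]
    for n,_,(X,Y,Z) in obs:
        Y={'l':yl,'r':yl-.32}.get(Y,Y); out.append(r@[X/1e3,Y,Z/1e3]+[x,y,0])
    return out
def f(p): return np.concatenate([proj(None,P,C[n])[0]-px for (n,px,_),P in zip(obs,pts(p))])
o=least_squares(f,[.6,.1,0,.16],loss='soft_l1'); print(o.x,np.degrees(o.x[2])); print(f(o.x).reshape(-1,2).round(1).tolist())
x,y,a,_=o.x; r=R.from_euler('z',a).as_matrix()
W=lambda p:r@np.array(p)+[x,y,0]
print('hinge',W([.072,0,.114]),'port',W([0,0,.0863]))
H,e=tri([(C['top'],np.array([249.3,286])),(C['side'],np.array([190,216.5]))]); hl=r.T@(H-[x,y,0]); print('handle',H,e,hl, np.degrees(np.arctan2(hl[2]-.114,.072-hl[0])),np.hypot(hl[2]-.114,.072-hl[0]))
for th in range(-2,22,4):
    t=np.radians(th-12); P=W([.072-.196*np.cos(t),0,.114+.196*np.sin(t)]); print(th,proj(0,P,C['top']),proj(0,P,C['side']))
E
python3 fit.py
```

```text
[ 0.58013311  0.10315955 -0.20047883  0.16035878] -11.486590688923942
[[0.4, -0.5], [-0.1, -0.1], [-0.0, 0.4], [0.2, 1.3], [-0.2, -1.4], [0.5, -0.4], [-0.4, 0.8], [-0.6, 0.9], [-0.5, -0.4], [0.6, -2.3], [-0.3, -2.5], [0.0, -0.3]]
hinge [0.65069105 0.08882157 0.114     ] port [0.58013311 0.10315955 0.0863    ]
handle [0.45388079 0.1266396  0.15839277] 0.4583884175092976 [-0.12839944 -0.00213193  0.15839277] 12.490537503275268 0.20525753212855868
-2 [[251.16295694 283.60296814]] [[197.53106758 241.55875082]]
2 [[250.74413548 284.46116803]] [[195.89803791 238.21879402]]
6 [[250.34676798 284.9177545 ]] [[194.56045333 234.64044353]]
10 [[249.97366462 284.95596998]] [[193.53311577 230.83839348]]
14 [[249.62768243 284.5605293 ]] [[192.82932721 226.82958351]]
18 [[249.31169934 283.71798057]] [[192.46063549 222.63319793]]
```

```bash
cat >> h.py <<'E'
INS=np.array([0.5801,0.1032,0.]); YAW=-0.2005; RI=R.from_euler('z',YAW).as_matrix()
def Wd(p): return RI@np.array(p)+INS
def plan(pos,Rt,nmax=None):
    """delta from current measured pose to target: travel in current tool axes (mm), rotvec tool axes"""
    s=read_state(); Rc=R.from_rotvec(s['tool_rot']).as_matrix()
    d=Rc.T@(np.array(pos)-s['ee_pos'])*1e3; w=R.from_matrix(Rc.T@Rt).as_rotvec()
    n=max(np.abs(d).max()/41,np.linalg.norm(w)/.122); return d.round(1),w.round(4),n
def Rxy(x,y):
    x=np.array(x,float);y=np.array(y,float);x/=np.linalg.norm(x);y/=np.linalg.norm(y);return np.stack([x,y,np.cross(x,y)],1)
def show():
    s=read_state();Rc=R.from_rotvec(s['tool_rot']).as_matrix();print('t',s['time'],'pos',s['ee_pos'].round(4),'ins',(RI.T@(s['ee_pos']-INS)).round(4),'F',np.round(s['wrist_force'],1),'op',round(s['opening'],4),'q',np.round(s['q'],2));print('axes in ins',(RI.T@Rc).round(3).tolist())
E
python3 - <<'E'
from h import *
show()
Rt=Rxy(RI@[0,-1,0],[0,0,-1]); print(plan([0.454,0.127,0.25],Rt))
E
```

```text
t 1.15 pos [0.2902 0.5816 0.2563] ins [-0.3794  0.4111  0.2563] F [0.7 0.8 0.1] op 0.0856 q [-1.21  0.33  0.04  1.47 -0.01  1.34 -0.06]
axes in ins [[0.966, -0.0, 0.259], [-0.259, -0.0, 0.966], [-0.0, -1.0, -0.0]]
(array([ 349.5,    6.3, -333.6]), array([0.    , 1.3085, 0.    ]), np.float64(10.725020300555906))
```

```bash
cat >> h.py <<'E'
def rows(pos,Rt,n):
    s=read_state(); Rc=R.from_rotvec(s['tool_rot']).as_matrix()
    w=R.from_matrix(Rc.T@Rt).as_rotvec()/n; dp=(np.array(pos)-s['ee_pos'])*1e3/n
    print('rot/row',w.round(4).tolist(),'norm',np.linalg.norm(w).round(4),'step mm',np.linalg.norm(dp).round(1))
    print([(( Rc@R.from_rotvec(w*i).as_matrix()).T@dp).round(1).tolist() for i in range(n)])
E
python3 - <<'E'
from h import *
Rt=Rxy(RI@[0,-1,0],[0,0,-1]); rows([0.454,0.127,0.25],Rt,15)
E
```

```text
rot/row [0.0, 0.0872, 0.0] norm 0.0872 step mm 32.2
[[23.3, 0.4, -22.2], [25.2, 0.4, -20.1], [26.8, 0.4, -17.9], [28.3, 0.4, -15.5], [29.5, 0.4, -12.9], [30.5, 0.4, -10.3], [31.3, 0.4, -7.6], [31.8, 0.4, -4.9], [32.1, 0.4, -2.1], [32.2, 0.4, 0.7], [32.0, 0.4, 3.5], [31.6, 0.4, 6.3], [30.9, 0.4, 9.0], [30.0, 0.4, 11.7], [28.9, 0.4, 14.3]]
```

```bash
python3 -m handwheel '{"delta_rot":[[0,0.087,0],[0,0.087,0],[0,0.087,0],[0,0.087,0],[0,0.087,0],[0,0.087,0],[0,0.087,0],[0,0.087,0]],"travel":[[23.3,0.4,-22.2],[25.2,0.4,-20.1],[26.8,0.4,-17.9],[28.3,0.4,-15.5],[29.5,0.4,-12.9],[30.5,0.4,-10.3],[31.3,0.4,-7.6],[31.8,0.4,-4.9]],"fingers":[-0.15,-0.15,-0.15,-0.15,-0.15,-0.15,-0.15,-0.15]}' 70
python3 -m handwheel '{"delta_rot":[[0,0.087,0],[0,0.087,0],[0,0.087,0],[0,0.087,0],[0,0.087,0],[0,0.087,0],[0,0.087,0],[0,0,0]],"travel":[[32,0.4,-2.1],[32,0.4,0.7],[32,0.4,3.5],[31.6,0.4,6.3],[30.9,0.4,9],[30,0.4,11.7],[28.9,0.4,14.3],[0,0,0]],"fingers":[-0.15,-0.15,-0.15,-0.15,-0.15,-0.15,-0.15,-0.15]}'
python3 - <<'E'
from h import *
show(); C=cam('wrist'); im=get_image('wrist')
print(mark_of('wrist','hood_handle'), proj(0,[0.454,0.127,0.160],C))
cv2.imwrite('pics/c_wrist.png',im); show()
E
```

```text
time: 1.82
ee_pos: [0.3781, 0.3377, 0.2533]
tool_rot: [-1.374, 0.904, -0.904]
wrist_force: [0.9, -0.3, 0.2]
opening: 0.0361
time: 2.48
ee_pos: [0.4564, 0.1213, 0.2508]
tool_rot: [-1.102, 1.361, -1.364]
wrist_force: [-0.5, 0.5, -0.1]
opening: 0.0363
t 2.4833 pos [0.4564 0.1213 0.2508] ins [-0.1249 -0.007   0.2508] F [-0.5  0.5 -0.1] op 0.0363 q [-0.81 -0.05  0.44  1.91  0.02  1.28 -0.58]
axes in ins [[-0.01, 0.001, 1.0], [-1.0, -0.001, -0.01], [0.0, -1.0, 0.001]]
[{'point': [282.7, 210.9], 'p': 0.64}] [[278.56587765 221.61213836]]
t 2.5833 pos [0.4548 0.1266 0.2505] ins [-0.1275 -0.0021  0.2505] F [0.3 0.8 0.4] op 0.036 q [-0.81 -0.05  0.44  1.91  0.02  1.28 -0.58]
axes in ins [[0.001, 0.0, 1.0], [-1.0, 0.001, 0.001], [-0.001, -1.0, 0.0]]
```

View pics/c_wrist.png

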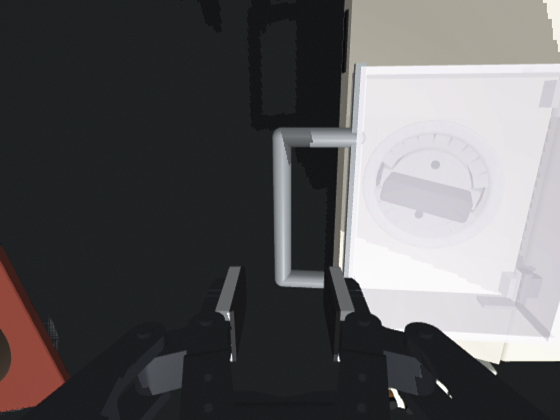

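```bash
python3 - <<'E'
from h import *
C=cam('wrist'); im=get_image('wrist'); m=mark_of('wrist','hood_handle');print(m,proj(0,[0.454,0.127,0.160],C))
cv2.imwrite('pics/c2_wrist.png',im)
g=cv2.cvtColor(im,cv2.COLOR_BGR2GRAY)
for r in (150,180,200,220,250): print(r,g[r,265:300:1].tolist())
print(g[100:150,310].tolist(),g[255:300,310].tolist())
p=np.array(m[0]['point'])
Xs=tri([(C,p),(cam('top'),np.array([249.3,286])),(cam('side'),np.array([190,216.5]))]);print(Xs,RI.T@(Xs[0]-INS));show()
E
```

```text
[{'point': [287.9, 221.0], 'p': 0.79}] [[282.86814674 228.87269708]]
150 [32, 33, 33, 33, 31, 33, 33, 31, 33, 33, 31, 32, 46, 96, 110, 131, 143, 150, 157, 165, 164, 112, 105, 105, 102, 97, 96, 95, 96, 96, 96, 96, 96, 96, 96]
180 [32, 32, 33, 32, 32, 32, 31, 33, 31, 32, 31, 32, 45, 97, 118, 131, 143, 151, 158, 164, 170, 178, 186, 181, 173, 167, 162, 154, 147, 135, 114, 46, 31, 32, 32]
200 [32, 32, 33, 32, 32, 32, 33, 34, 32, 32, 33, 31, 45, 98, 118, 133, 143, 151, 158, 165, 174, 182, 191, 184, 174, 167, 161, 154, 145, 130, 87, 38, 31, 33, 34]
220 [34, 32, 32, 32, 33, 32, 32, 33, 33, 32, 31, 31, 45, 97, 118, 133, 143, 153, 159, 167, 175, 188, 198, 185, 173, 166, 159, 152, 142, 124, 56, 31, 32, 32, 32]
250 [32, 31, 32, 32, 32, 33, 32, 33, 32, 32, 32, 32, 45, 97, 119, 133, 144, 153, 159, 169, 180, 195, 204, 185, 172, 163, 156, 147, 133, 107, 45, 31, 32, 31, 33]
[21, 23, 21, 21, 22, 23, 21, 21, 22, 21, 21, 21, 23, 21, 19, 22, 22, 21, 21, 21, 22, 22, 22, 21, 20, 21, 22, 21, 23, 20, 22, 22, 22, 22, 21, 40, 75, 94, 99, 102, 103, 106, 109, 112, 117, 121, 116, 113, 111, 108] [31, 32, 32, 32, 32, 32, 32, 33, 32, 32, 32, 33, 33, 32, 32, 32, 33, 32, 32, 32, 32, 40, 64, 81, 88, 94, 99, 108, 119, 133, 146, 156, 163, 170, 183, 186, 179, 171, 150, 66, 31, 32, 33, 32, 33]
(array([0.45745955, 0.12915897, 0.15317447]), np.float64(1.7414120680448946)) [-0.12535358  0.00101395  0.15317447]
t 2.6833 pos [0.4542 0.1285 0.2504] ins [-1.284e-01 -2.000e-04  2.504e-01] F [-0.2 -0.6  1. ] op 0.0366 q [-0.82 -0.05  0.44  1.91  0.02  1.28 -0.58]
axes in ins [[0.005, -0.0, 1.0], [-1.0, 0.0, 0.005], [-0.0, -1.0, -0.0]]
```

The handle runs vertically at column 287 between rows 145 and 290, straight under the jaws. I'll go down and grip it.

```bash
python3 -m handwheel '{"delta_rot":[[0,0,0],[0,0,0],[0,0,0],[0,0,0],[0,0,0]],"travel":[[0,30,0],[0,30,0],[0,28,0],[0,0,0],[0,0,0]],"fingers":[-0.15,-0.15,-0.15,-0.15,-0.15]}' 70
python3 - <<'E'
from h import *
show();cv2.imwrite('pics/d_wrist.png',get_image('wrist'));cv2.imwrite('pics/d_side.png',cv2.resize(get_image('side')[120:300,130:370],None,fx=3,fy=3))
E
```

```text
time: 3.1
ee_pos: [0.4535, 0.1283, 0.1618]
tool_rot: [-1.114, 1.352, -1.352]
wrist_force: [0.1, 0.4, 0.8]
opening: 0.0364
t 3.1 pos [0.4535 0.1283 0.1618] ins [-0.1291 -0.0006  0.1618] F [0.1 0.4 0.8] op 0.0364 q [-0.81  0.04  0.45  2.02 -0.02  1.09 -0.54]
axes in ins [[0.006, -0.002, 1.0], [-1.0, -0.002, 0.006], [0.002, -1.0, -0.002]]
```

View pics/d_wrist.png

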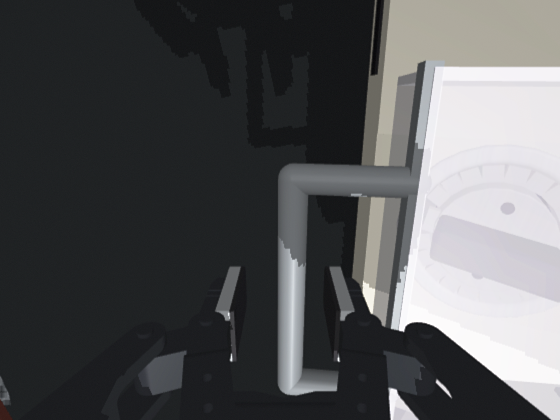

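View pics/d_side.png

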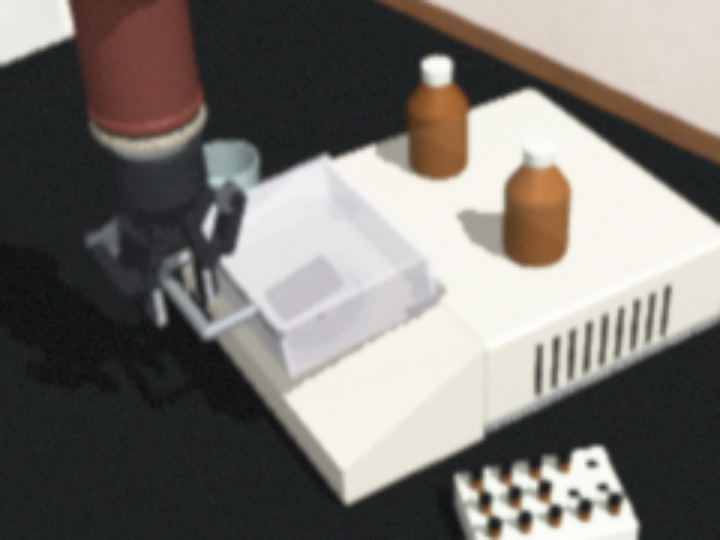

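```bash
python3 - <<'E'
from h import *
g=cv2.cvtColor(cv2.imread('pics/d_wrist.png'),6); g2=cv2.cvtColor(cv2.imread('pics/c2_wrist.png'),6)
for r in (220,240,): print(r,g[r,270:315].tolist())
print(g[155:205,330].tolist()); print(g[360:402,315].tolist()); print(g2[130:170,310].tolist())
E
```

```text
220 [34, 34, 34, 33, 34, 34, 32, 39, 78, 87, 92, 94, 97, 100, 101, 104, 105, 106, 107, 108, 108, 109, 109, 109, 108, 107, 107, 107, 106, 105, 104, 101, 99, 97, 93, 89, 82, 52, 34, 34, 34, 32, 34, 34, 33]
240 [33, 34, 33, 33, 33, 33, 33, 46, 89, 109, 118, 108, 110, 100, 102, 103, 106, 106, 108, 108, 109, 109, 109, 109, 109, 108, 107, 106, 105, 104, 102, 100, 98, 94, 92, 86, 66, 36, 33, 33, 34, 33, 34, 34, 34]
[23, 22, 21, 22, 24, 22, 24, 22, 32, 61, 88, 94, 98, 100, 102, 104, 106, 108, 109, 111, 113, 117, 119, 119, 121, 120, 118, 114, 111, 109, 108, 105, 103, 101, 100, 96, 93, 90, 86, 77, 55, 26, 23, 22, 22, 22, 22, 22, 23, 22]
[34, 34, 34, 34, 33, 34, 33, 34, 38, 56, 67, 72, 78, 83, 86, 89, 92, 95, 98, 99, 105, 113, 120, 128, 138, 147, 153, 156, 162, 170, 161, 78, 30, 28, 27, 29, 28, 28, 28, 29, 29, 29]
[22, 22, 22, 22, 21, 40, 75, 94, 99, 102, 103, 106, 109, 112, 117, 121, 116, 113, 111, 108, 94, 90, 87, 105, 141, 95, 32, 20, 23, 21, 21, 22, 20, 21, 20, 21, 22, 22, 22, 21]
```

```bash
python3 - <<'E'
from h import *
c=get_calibration('wrist');K=np.array([[c['fx'],0,c['cx']],[0,c['fy'],c['cy']],[0,0,1]])
def C(pos,rv):
    T=np.eye(4);T[:3,:3]=R.from_rotvec(rv).as_matrix();T[:3,3]=pos;W=np.linalg.inv(T@c['hand_eye']);return K,W[:3,:3],W[:3,3]
Rm=Rxy(RI@[0.003,-1,0],[0,0,-1]);rv=R.from_matrix(Rm).as_rotvec()
c2=C([.4545,.1278,.2504],rv);d=C([.4535,.1283,.1618],rv)
for a,b in (((286,146),(291.5,179.5)),((286,285),(291.5,380))):
    X,e=tri([(c2,np.array(a)),(d,np.array(b))]);print(X,e,RI.T@(X-INS))
E
```

```text
[0.46648976 0.1799844  0.15818906] 0.6932555916305887 [-0.12662663  0.05261965  0.15818906]
[0.44713544 0.07997356 0.14790762] 1.1866540660149667 [-0.12567513 -0.04924228  0.14790762]
```

```bash
python3 -m handwheel '{"delta_rot":[[0,0,0],[0,0,0],[0,0,0],[0,0,0],[0,0,0],[0,0,0]],"travel":[[0,3,2],[0,0,0],[0,0,0],[0,0,0],[0,0,0],[0,0,0]],"fingers":[-0.15,-0.15,-1,-1,-1,-1]}' 70
python3 - <<'E'
from h import *
show()
ph=np.radians(np.linspace(11.5,88,27)); P=np.stack([-.196*np.cos(ph),.196*np.sin(ph)],1)*1e3
d=np.diff(P,axis=0); print([[0,round(-b,1),round(a,1)] for a,b in d])
E
```

```text
time: 3.7
ee_pos: [0.4561, 0.1275, 0.1595]
tool_rot: [-1.11, 1.353, -1.352]
wrist_force: [-3.4, 1.3, 4.0]
opening: 0.009
t 3.7 pos [0.4561 0.1275 0.1595] ins [-0.1263 -0.0009  0.1595] F [-3.4  1.3  4. ] op 0.009 q [-0.8   0.04  0.45  2.02 -0.02  1.08 -0.54]
axes in ins [[0.004, -0.001, 1.0], [-1.0, 0.0, 0.004], [-0.0, -1.0, -0.001]]
[[0, np.float64(-9.8), np.float64(2.3)], [0, np.float64(-9.7), np.float64(2.8)], [0, np.float64(-9.5), np.float64(3.3)], [0, np.float64(-9.3), np.float64(3.7)], [0, np.float64(-9.1), np.float64(4.2)], [0, np.float64(-8.9), np.float64(4.7)], [0, np.float64(-8.7), np.float64(5.1)], [0, np.float64(-8.4), np.float64(5.6)], [0, np.float64(-8.1), np.float64(6.0)], [0, np.float64(-7.8), np.float64(6.4)], [0, np.float64(-7.4), np.float64(6.8)], [0, np.float64(-7.1), np.float64(7.2)], [0, np.float64(-6.7), np.float64(7.5)], [0, np.float64(-6.3), np.float64(7.8)], [0, np.float64(-5.9), np.float64(8.2)], [0, np.float64(-5.5), np.float64(8.5)], [0, np.float64(-5.0), np.float64(8.7)], [0, np.float64(-4.6), np.float64(9.0)], [0, np.float64(-4.1), np.float64(9.2)], [0, np.float64(-3.6), np.float64(9.4)], [0, np.float64(-3.1), np.float64(9.6)], [0, np.float64(-2.6), np.float64(9.7)], [0, np.float64(-2.1), np.float64(9.8)], [0, np.float64(-1.6), np.float64(9.9)], [0, np.float64(-1.1), np.float64(10.0)], [0, np.float64(-0.6), np.float64(10.0)]]
```

```bash
python3 -m handwheel '{"delta_rot":[[0,0,0],[0,0,0]],"travel":[[0,-4,0.5],[0,0,0]],"fingers":[-1,-1]}'
python3 - <<'E'
from h import *
show();cv2.imwrite('pics/e_wrist.png',get_image('wrist'))
E
```

```text
time: 3.87
ee_pos: [0.4566, 0.1273, 0.1635]
tool_rot: [-1.11, 1.353, -1.352]
wrist_force: [-3.6, 1.9, 1.5]
opening: 0.0097
t 3.8667 pos [0.4566 0.1273 0.1635] ins [-0.1258 -0.0009  0.1635] F [-3.6  1.9  1.5] op 0.0097 q [-0.8   0.04  0.45  2.02 -0.02  1.09 -0.54]
axes in ins [[0.004, -0.001, 1.0], [-1.0, 0.0, 0.004], [-0.0, -1.0, -0.001]]
```

View pics/e_wrist.png

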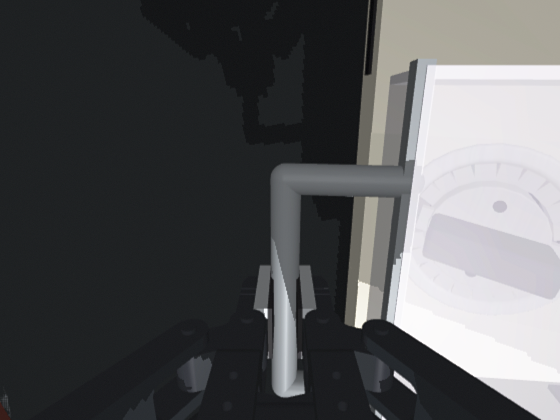

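```bash
python3 -m handwheel '{"delta_rot":[[0,0,0],[0,0,0],[0,0,0],[0,0,0]],"travel":[[0,-6,1.2],[0,-9.7,2.8],[0,-9.5,3.3],[0,0,0]],"fingers":[-1,-1,-1,-1]}'
python3 - <<'E'
from h import *
show();cv2.imwrite('pics/f_wrist.png',get_image('wrist'));cv2.imwrite('pics/f_side.png',cv2.resize(get_image('side')[120:300,130:370],None,fx=3,fy=3))
E
```

```text
time: 4.25
ee_pos: [0.4623, 0.1261, 0.1895]
tool_rot: [-1.113, 1.356, -1.35]
wrist_force: [-13.6, 2.7, 5.3]
opening: 0.0091
t 4.25 pos [0.4623 0.1261 0.1895] ins [-0.12   -0.001   0.1895] F [-13.6   2.7   5.3] op 0.0091 q [-0.8   0.02  0.45  1.97 -0.01  1.15 -0.54]
axes in ins [[0.004, -0.005, 1.0], [-1.0, -0.001, 0.004], [0.001, -1.0, -0.005]]
```

View pics/f_wrist.png

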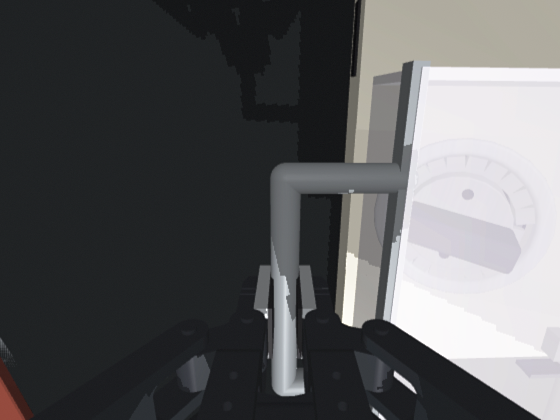

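View pics/f_side.png

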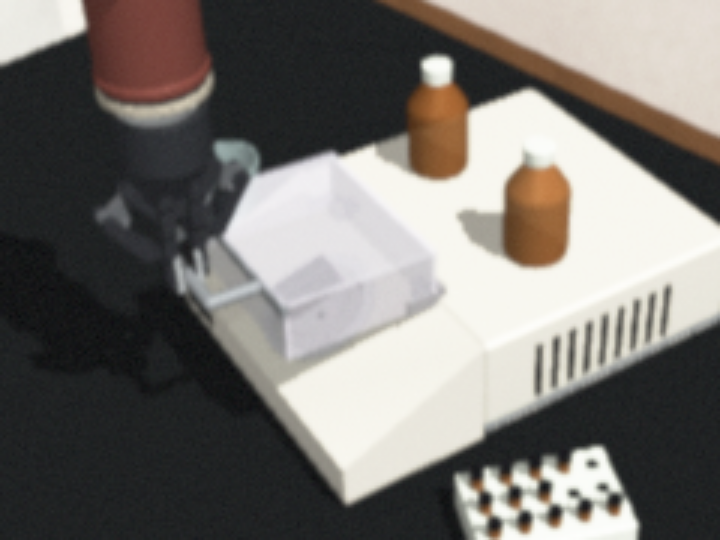

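```bash
python3 -m handwheel '{"delta_rot":[[0,0,0],[0,0,0],[0,0,0],[0,0,0],[0,0,0],[0,0,0]],"travel":[[0,-9.5,1.5],[0,-9.3,3.3],[0,-9.1,3.8],[0,-8.9,4.3],[0,-8.7,4.8],[0,0,0]],"fingers":[-1,-1,-1,-1,-1,-1]}'
```

```text
time: 4.85
ee_pos: [0.4817, 0.1221, 0.2363]
tool_rot: [-1.11, 1.354, -1.352]
wrist_force: [-9.6, 1.7, 6.2]
opening: 0.009
```

```bash
python3 -m handwheel '{"delta_rot":[[0,0,0],[0,0,0],[0,0,0],[0,0,0],[0,0,0]],"travel":[[0,-8.7,2.5],[0,-8.4,4.9],[0,-8.1,5.4],[0,-7.8,5.9],[0,0,0]],"fingers":[-1,-1,-1,-1,-1]}'
python3 - <<'E'
from h import *
show();cv2.imwrite('pics/g_wrist.png',get_image('wrist'));cv2.imwrite('pics/g_side.png',cv2.resize(get_image('side')[120:300,130:370],None,fx=3,fy=3))
E
```

```text
time: 5.27
ee_pos: [0.5041, 0.1173, 0.2692]
tool_rot: [-1.102, 1.348, -1.358]
wrist_force: [15.4, 1.3, -10.6]
opening: 0.0089
t 5.2667 pos [0.5041 0.1173 0.2692] ins [-0.0773 -0.0013  0.2692] F [ 15.4   1.3 -10.6] op 0.0089 q [-0.78  0.04  0.48  1.79 -0.02  1.31 -0.49]
axes in ins [[0.001, 0.008, 1.0], [-1.0, 0.001, 0.001], [-0.001, -1.0, 0.008]]
```

View pics/g_side.png

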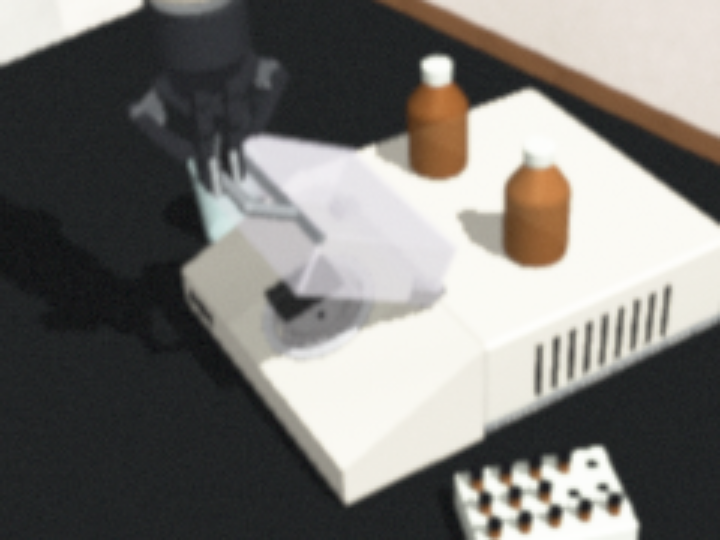

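View pics/g_wrist.png

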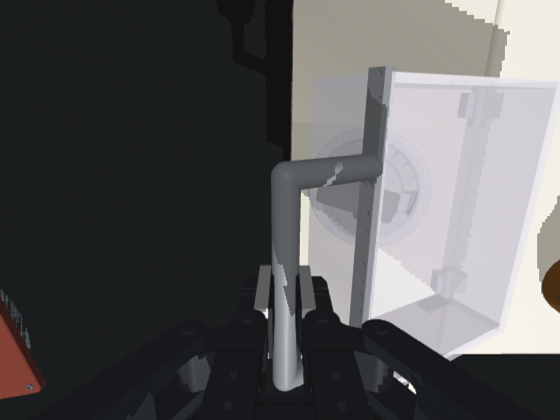

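```bash
python3 - <<'E'
import cv2,numpy as np
for n in ('d','e','f','g'):
    g=cv2.cvtColor(cv2.imread(f'pics/{n}_wrist.png'),6).astype(float)
    for r in (205,220,240):
        a=g[r,255:320]; 
        print(n,r,255+np.argmax(np.abs(np.diff(a[:40])) ),a[10:60:1].astype(int).tolist() if r==220 else '')
E
```

```text
d 205 277 
d 220 277 [34, 34, 33, 34, 35, 34, 34, 34, 33, 34, 34, 32, 39, 78, 87, 92, 94, 97, 100, 101, 104, 105, 106, 107, 108, 108, 109, 109, 109, 108, 107, 107, 107, 106, 105, 104, 101, 99, 97, 93, 89, 82, 52, 34, 34, 34, 32, 34, 34, 33]
d 240 277 
e 205 270 
e 220 270 [33, 34, 33, 33, 33, 52, 80, 87, 91, 94, 97, 99, 101, 103, 103, 104, 105, 107, 107, 107, 107, 107, 107, 106, 106, 104, 103, 103, 101, 99, 97, 95, 91, 87, 81, 51, 34, 32, 33, 31, 32, 32, 33, 32, 33, 34, 32, 33, 33, 34]
e 240 270 
f 205 270 
f 220 270 [35, 35, 35, 35, 34, 56, 84, 91, 95, 98, 101, 102, 104, 106, 107, 107, 110, 110, 111, 110, 111, 111, 111, 109, 109, 108, 106, 106, 104, 102, 99, 96, 94, 89, 81, 39, 32, 34, 35, 34, 34, 34, 35, 35, 34, 35, 34, 34, 34, 35]
f 240 270 
g 205 270 
g 220 270 [28, 29, 28, 29, 29, 31, 57, 73, 80, 83, 86, 87, 90, 91, 92, 94, 95, 95, 95, 96, 96, 96, 96, 97, 95, 95, 94, 93, 91, 89, 88, 84, 82, 75, 86, 188, 228, 228, 227, 226, 226, 227, 227, 226, 184, 178, 179, 180, 179, 180]
g 240 271
```

```bash
python3 - <<'E'
import cv2
ims=[cv2.resize(cv2.imread(f'pics/{n}_wrist.png')[150:420,200:370],None,fx=2,fy=2) for n in 'eg']
import numpy as np
cv2.imwrite('pics/eg.png',np.hstack(ims))
E
```

```text
(no output)
```

View pics/eg.png

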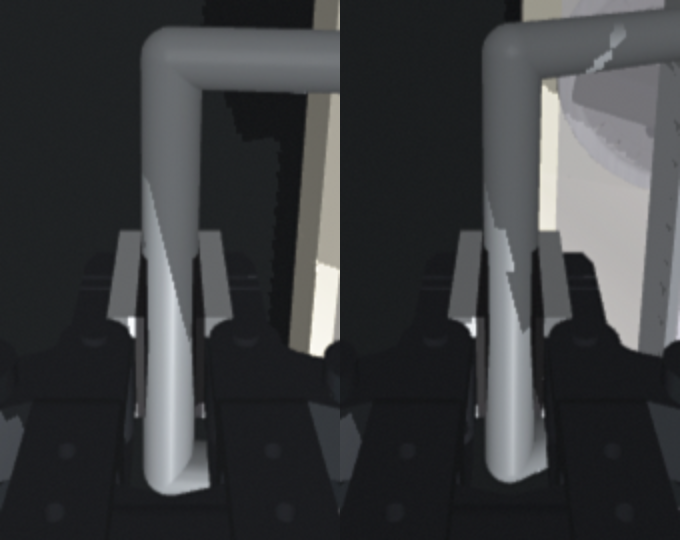

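```bash
python3 -m handwheel '{"delta_rot":[[0,0,0],[0,0,0],[0,0,0],[0,0,0],[0,0,0],[0,0,0]],"travel":[[0,-6.5,8.7],[0,-6.6,8.7],[0,-7.0,8.6],[0,-6.6,9.0],[0,-6.1,9.4],[0,0,0]],"fingers":[-1,-1,-1,-1,-1,-1]}'
python3 - <<'E'
from h import *
show()
E
```

```text
time: 5.87
ee_pos: [0.5436, 0.1092, 0.3036]
tool_rot: [-1.109, 1.354, -1.352]
wrist_force: [-13.9, 0.3, 20.7]
opening: 0.0089
t 5.8667 pos [0.5436 0.1092 0.3036] ins [-0.037  -0.0014  0.3036] F [-13.9   0.3  20.7] op 0.0089 q [-0.74  0.12  0.51  1.65 -0.06  1.39 -0.42]
axes in ins [[0.003, -0.001, 1.0], [-1.0, 0.001, 0.003], [-0.001, -1.0, -0.001]]
```

```bash
python3 -m handwheel '{"delta_rot":[[0,0,0],[0,0,0],[0,0,0],[0,0,0],[0,0,0],[0,0,0]],"travel":[[0,-6.3,8.3],[0,-4.9,9.2],[0,-4.4,9.4],[0,-3.9,9.6],[0,-3.4,9.8],[0,0,0]],"fingers":[-1,-1,-1,-1,-1,-1]}'
python3 - <<'E'
from h import *
show();cv2.imwrite('pics/i_wrist.png',get_image('wrist'));cv2.imwrite('pics/i_side.png',cv2.resize(get_image('side')[120:300,130:370],None,fx=3,fy=3))
E
```

```text
time: 6.37
ee_pos: [0.5904, 0.0997, 0.3273]
tool_rot: [-1.106, 1.351, -1.354]
wrist_force: [-6.0, 0.1, 19.8]
opening: 0.0087
t 6.3667 pos [0.5904 0.0997 0.3273] ins [ 0.0108 -0.0014  0.3273] F [-6.   0.1 19.8] op 0.0087 q [-0.69  0.21  0.54  1.51 -0.11  1.45 -0.35]
axes in ins [[0.003, 0.003, 1.0], [-1.0, 0.001, 0.003], [-0.001, -1.0, 0.003]]
```

View pics/i_side.png

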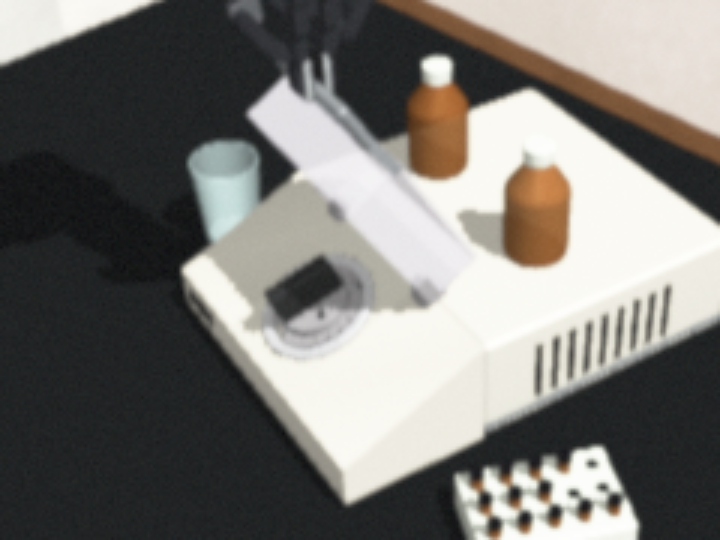

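View pics/i_wrist.png

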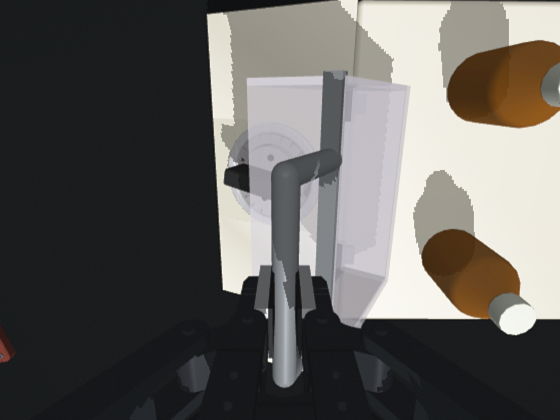

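```bash
python3 -m handwheel '{"delta_rot":[[0,0,0],[0,0,0],[0,0,0],[0,0,0],[0,0,0]],"travel":[[0,-4.2,9.8],[0,-2.2,10.2],[0,-1.7,10.3],[0,-1.2,10.3],[0,0,0]],"fingers":[-1,-1,-1,-1,-1]}'
python3 - <<'E'
from h import *
show();C=cam('wrist');cv2.imwrite('pics/j_wrist.png',get_image('wrist'));cv2.imwrite('pics/j_side.png',cv2.resize(get_image('side')[80:260,170:370],None,fx=4,fy=4,interpolation=2));
m=mark_of('side','hood_handle');m2=mark_of('side','hood_hinge');print(m,m2)
cv2.imwrite('pics/j_top.png',cv2.resize(get_image('top')[140:300,180:340],None,fx=4,fy=4,interpolation=2));print(mark_of('top','hood_handle'),mark_of('top','hood_hinge'))
for x in (.066,.068,.07,.072):
  for z in (.114,.124): print(x,z,proj('side',Wd([x,0,z])),proj('top',Wd([x,0,z])))
E
```

```text
time: 6.88
ee_pos: [0.6305, 0.0909, 0.3351]
tool_rot: [-1.107, 1.351, -1.357]
wrist_force: [0.3, -1.9, 7.6]
opening: 0.0091
t 6.8833 pos [0.6305 0.0909 0.3351] ins [ 0.0518 -0.002   0.3351] F [ 0.3 -1.9  7.6] op 0.0091 q [-0.64  0.3   0.55  1.4  -0.16  1.48 -0.29]
axes in ins [[0.002, 0.004, 1.0], [-1.0, -0.001, 0.002], [0.001, -1.0, 0.004]]
[{'point': [247.3, 137.5], 'p': 0.79}, {'point': [310.5, 294.6], 'p': 0.34}] [{'point': [257.4, 203.0], 'p': 0.76}, {'point': [247.9, 138.0], 'p': 0.58}]
[] []
0.066 0.114 [[256.50781459 203.26041892]] [[256.84330017 201.90583306]]
0.066 0.124 [[256.3506348  200.36972152]] [[256.65614755 200.92669756]]
0.068 0.114 [[257.13229419 203.0082504 ]] [[256.91512302 201.06266679]]
0.068 0.124 [[256.97844352 200.11819108]] [[256.72864175 200.07678614]]
0.07 0.114 [[257.75594053 202.75641836]] [[256.98689494 200.22009849]]
0.07 0.124 [[257.60541023 199.86699799]] [[256.80108411 199.22748253]]
0.072 0.114 [[258.37875529 202.50492211]] [[257.05861598 199.37812751]]
0.072 0.124 [[258.23153662 199.61614158]] [[256.87347468 198.37878608]]
```

View pics/j_side.png

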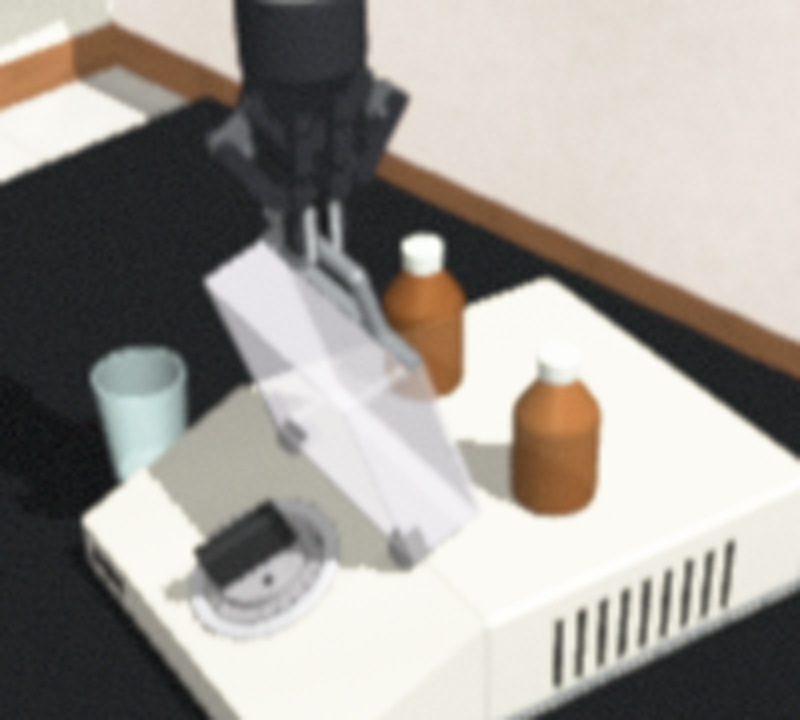

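View pics/j_wrist.png

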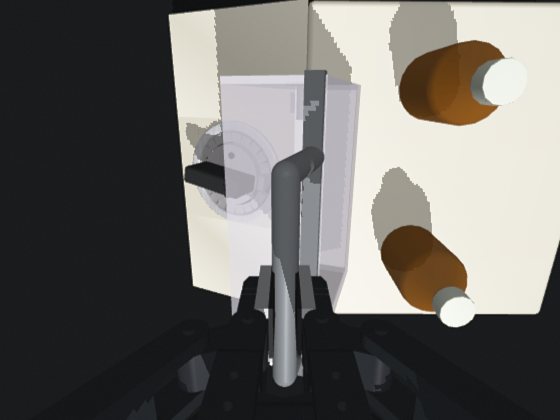

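View pics/j_top.png

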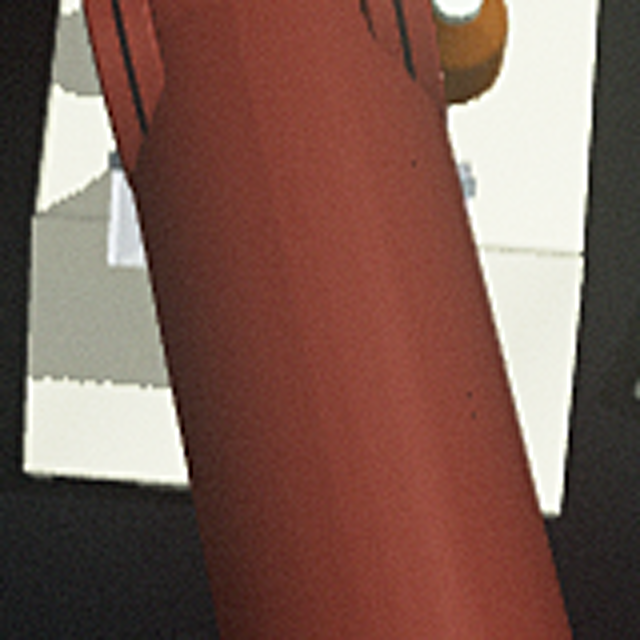

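```bash
cat >> h.py <<'E'
def hood(th,hx=.070,hz=.117):
    t=np.radians(th-25); u=np.array([-np.cos(t),0,np.sin(t)]); v=np.array([np.sin(t),0,np.cos(t)]); h=np.array([hx,0,hz])
    return {(a,b,w):Wd(h+u*a/1e3+v*b/1e3+np.array([0,w/1e3,0])) for a in(0,145) for b in(0,60) for w in(-90,90)}, Wd(h+u*.191+v*.044)
E
python3 - <<'E'
from h import *
for hz in (.114,.12):
 for th in (94,98,102):
  H,hd=hood(th,hz=hz)
  print(hz,th,{k:((proj('side',p)[0]-[170,80])*4).round(0).astype(int).tolist() for k,p in H.items()},'handle',proj('side',hd)[0].round(1))
print(proj('side',Wd([.0518,-.002,.318])),proj('side',Wd([.0518,-.002,.321])))
E
```

```text
0.114 94 {(0, 0, -90): [422, 561], (0, 0, 90): [286, 427], (0, 60, -90): [493, 505], (0, 60, 90): [352, 378], (145, 0, -90): [345, 418], (145, 0, 90): [205, 287], (145, 60, -90): [424, 358], (145, 60, 90): [276, 234]} handle [244.9 144. ]
0.114 98 {(0, 0, -90): [422, 561], (0, 0, 90): [286, 427], (0, 60, -90): [495, 509], (0, 60, 90): [353, 382], (145, 0, -90): [359, 409], (145, 0, 90): [217, 278], (145, 60, -90): [439, 354], (145, 60, 90): [291, 230]} handle [249.7 141.9]
0.114 102 {(0, 0, -90): [422, 561], (0, 0, 90): [286, 427], (0, 60, -90): [496, 514], (0, 60, 90): [355, 386], (145, 0, -90): [373, 400], (145, 0, 90): [230, 270], (145, 60, -90): [454, 350], (145, 60, 90): [305, 227]} handle [254.5 140.1]
0.12 94 {(0, 0, -90): [422, 554], (0, 0, 90): [286, 421], (0, 60, -90): [493, 498], (0, 60, 90): [351, 371], (145, 0, -90): [345, 410], (145, 0, 90): [204, 279], (145, 60, -90): [424, 350], (145, 60, 90): [276, 226]} handle [244.8 141.9]
0.12 98 {(0, 0, -90): [422, 554], (0, 0, 90): [286, 421], (0, 60, -90): [495, 502], (0, 60, 90): [353, 375], (145, 0, -90): [358, 400], (145, 0, 90): [216, 270], (145, 60, -90): [439, 345], (145, 60, 90): [290, 222]} handle [249.6 139.8]
0.12 102 {(0, 0, -90): [422, 554], (0, 0, 90): [286, 421], (0, 60, -90): [496, 507], (0, 60, 90): [355, 379], (145, 0, -90): [372, 391], (145, 0, 90): [229, 263], (145, 60, -90): [454, 342], (145, 60, 90): [304, 219]} handle [254.3 138. ]
[[248.35568473 139.72647614]] [[248.28868812 138.64436413]]
```

```bash
python3 -m handwheel '{"delta_rot":[[0,0,0],[0,0,0],[0,0,0]],"travel":[[0,-0.6,8],[0,0,0],[0,0,0]],"fingers":[-1,-1,-1]}'
python3 - <<'E'
from h import *
show();cv2.imwrite('pics/k_wrist.png',get_image('wrist'))
im=get_image('side')
cv2.imwrite('pics/k_side.png',cv2.resize(im[80:260,170:370],None,fx=4,fy=4,interpolation=2))
print(mark_of('side','hood_handle'),mark_of('side','hood_hinge'))
E
```

```text
time: 7.48
ee_pos: [0.6374, 0.0895, 0.3356]
tool_rot: [-1.107, 1.351, -1.356]
wrist_force: [-2.8, -2.3, 8.8]
opening: 0.0088
t 7.4833 pos [0.6374 0.0895 0.3356] ins [ 0.0589 -0.002   0.3356] F [-2.8 -2.3  8.8] op 0.0088 q [-0.63  0.32  0.56  1.38 -0.16  1.49 -0.28]
axes in ins [[0.002, 0.003, 1.0], [-1.0, -0.001, 0.002], [0.001, -1.0, 0.003]]
[{'point': [250.5, 139.4], 'p': 0.9}] [{'point': [260.6, 201.5], 'p': 0.71}, {'point': [237.3, 247.7], 'p': 0.37}]
```

View pics/k_side.png

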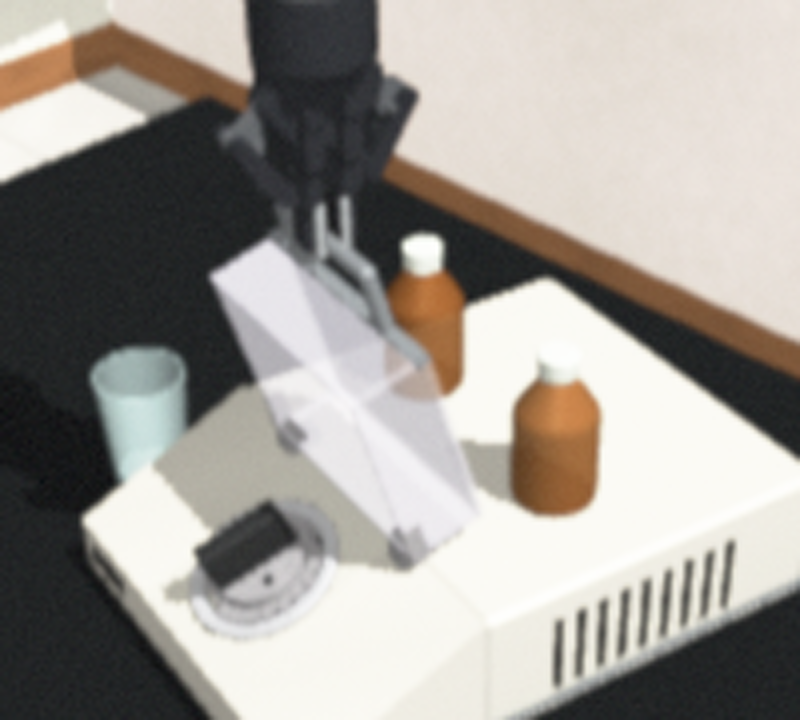

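```bash
python3 -m handwheel '{"delta_rot":[[0,0,0],[0,0,0],[0,0,0],[0,0,0],[0,0,0],[0,0,0]],"travel":[[0,0,0],[0,0,0],[0,-20,0],[0,-25,0],[0,-25,0],[0,0,0]],"fingers":[-0.2,-0.2,-0.2,-0.2,-0.2,-0.2]}'
python3 - <<'E'
from h import *
show();cv2.imwrite('pics/l_wrist.png',get_image('wrist'))
# target: tool axis along port -z, tool x = port x rotated -10deg about port z
t=np.radians(25); px=np.array([np.cos(t),0,np.sin(t)]);py=np.array([0,1.,0]);pz=np.array([-np.sin(t),0,np.cos(t)])
b=np.radians(-10); tx=px*np.cos(b)+py*np.sin(b)
Rt=Rxy(RI@tx,RI@-pz); port=np.array([0,0,.0863])
for h in (.135,.18): 
  P=Wd(port+pz*h); print(h,P,plan(P,Rt))
E
```

```text
time: 8.18
ee_pos: [0.6378, 0.0908, 0.4084]
tool_rot: [-1.103, 1.348, -1.355]
wrist_force: [0.4, -0.3, 0.8]
opening: 0.0341
t 8.1833 pos [0.6378 0.0908 0.4084] ins [ 0.059  -0.0007  0.4084] F [ 0.4 -0.3  0.8] op 0.0341 q [-0.62  0.31  0.56  1.24 -0.17  1.63 -0.29]
axes in ins [[0.003, 0.007, 1.0], [-1.0, 0.002, 0.003], [-0.002, -1.0, 0.007]]
0.135 [0.52418948 0.11456273 0.20865155] (array([  -0.8,  196.7, -116.8]), array([ 0.3568, -1.3701, -0.3023]), np.float64(11.866788602489525))
0.18 [0.50555264 0.11835031 0.2494354 ] (array([  -0.9,  155.8, -135.7]), array([ 0.3568, -1.3701, -0.3023]), np.float64(11.866788602489525))
```

View pics/l_wrist.png

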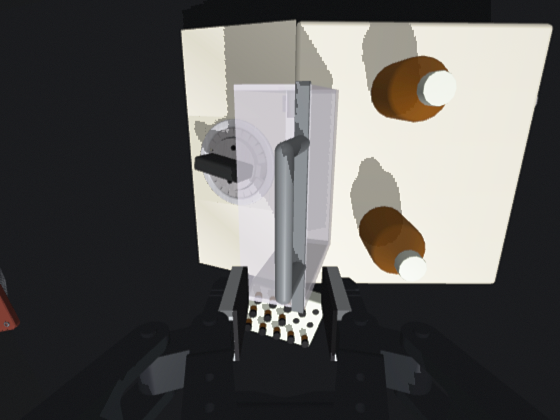

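```bash
python3 -m handwheel '{"delta_rot":[[0,0,0],[0,0,0],[0,0,0],[0,0,0]],"travel":[[0,0,-35],[0,0,-35],[0,0,-35],[0,0,-30]],"fingers":[-0.2,-0.2,-0.2,-0.2]}'
python3 - <<'E'
from h import *
show()
t=np.radians(25); px=np.array([np.cos(t),0,np.sin(t)]);py=np.array([0,1.,0]);pz=np.array([-np.sin(t),0,np.cos(t)])
b=np.radians(-10); tx=px*np.cos(b)+py*np.sin(b)
Rt=Rxy(RI@tx,RI@-pz); port=np.array([0,0,.0863])
rows(Wd(port+pz*.17),Rt,13)
for n in ('side','top'): get_image(n); 
print(mark_of('side','hood_handle'),mark_of('side','hood_hinge'),mark_of('side','cartridge'),mark_of('side','port'))
print(mark_of('top','hood_handle'),mark_of('top','cartridge'),mark_of('top','port'))
E
```

```text
time: 8.57
ee_pos: [0.5023, 0.1178, 0.4018]
tool_rot: [-1.111, 1.352, -1.353]
wrist_force: [0.3, 0.5, 0.2]
opening: 0.0343
t 8.5667 pos [0.5023 0.1178 0.4018] ins [-0.0792 -0.0012  0.4018] F [0.3 0.5 0.2] op 0.0343 q [-0.81  0.    0.5   1.56 -0.    1.58 -0.51]
axes in ins [[0.004, -0.0, 1.0], [-1.0, -0.001, 0.004], [0.001, -1.0, -0.0]]
rot/row [0.0279, -0.1053, -0.0234] norm 0.1114 step mm 12.4
[[-0.1, 12.4, 0.6], [-0.4, 12.4, 0.2], [-0.6, 12.4, -0.0], [-0.9, 12.4, -0.3], [-1.3, 12.4, -0.5], [-1.6, 12.3, -0.7], [-2.0, 12.2, -0.9], [-2.4, 12.2, -1.0], [-2.8, 12.1, -1.1], [-3.2, 12.0, -1.1], [-3.6, 11.9, -1.1], [-4.0, 11.7, -1.0], [-4.3, 11.6, -0.9]]
[{'point': [251.5, 135.9], 'p': 0.68}, {'point': [307.8, 204.0], 'p': 0.66}, {'point': [232.9, 217.9], 'p': 0.56}] [{'point': [261.0, 197.6], 'p': 0.72}] [] [{'point': [233.5, 218.5], 'p': 0.97}]
[] [] [{'point': [158.0, 222.3], 'p': 0.56}]
```

```bash
python3 -m handwheel '{"delta_rot":[[0.028,-0.105,-0.023],[0.028,-0.105,-0.023],[0.028,-0.105,-0.023],[0.028,-0.105,-0.023],[0.028,-0.105,-0.023],[0.028,-0.105,-0.023],[0.028,-0.105,-0.023]],"travel":[[0,12.4,0.6],[-0.4,12.4,0.2],[-0.6,12.4,0],[-0.9,12.4,-0.3],[-1.3,12.4,-0.5],[-1.6,12.3,-0.7],[-2,12.2,-0.9]],"fingers":[0,0,0,0,0,0,0]}'
python3 -m handwheel '{"delta_rot":[[0.028,-0.105,-0.023],[0.028,-0.105,-0.023],[0.028,-0.105,-0.023],[0.028,-0.105,-0.023],[0.028,-0.105,-0.023],[0.028,-0.105,-0.023],[0,0,0],[0,0,0]],"travel":[[-2.4,12.2,-1],[-2.8,12.1,-1.1],[-3.2,12,-1.1],[-3.6,11.9,-1.1],[-4,11.7,-1],[-4.3,11.6,-0.9],[0,0,0],[0,0,0]],"fingers":[0,0,0,0,0,0,0,0]}'
python3 - <<'E'
from h import *
show();C=cam('wrist');im=get_image('wrist');cv2.imwrite('pics/m_wrist.png',im)
for th in('cartridge','port'): print(th,mark_of('wrist',th))
t=np.radians(25);pz=np.array([-np.sin(t),0,np.cos(t)]);port=np.array([0,0,.0863])
print(proj(0,Wd(port),C),proj(0,Wd(port+pz*.007),C),proj(0,Wd(port+pz*.043),C))
im=get_image('side');cv2.imwrite('pics/m_side.png',cv2.resize(im[80:260,170:370],None,fx=4,fy=4,interpolation=2))
show()
E
```

```text
time: 9.6
ee_pos: [0.5087, 0.1175, 0.3149]
tool_rot: [-1.413, 0.59, -0.996]
wrist_force: [0.3, -1.1, -0.3]
opening: 0.0428
time: 10.27
ee_pos: [0.5113, 0.1172, 0.2407]
tool_rot: [-1.525, -0.046, -0.637]
wrist_force: [0.7, -0.2, -0.2]
opening: 0.0425
t 10.2667 pos [0.5113 0.1172 0.2407] ins [-0.0703  0.      0.2407] F [ 0.7 -0.2 -0.2] op 0.0425 q [-0.92 -0.19  0.4   2.11  0.45  0.92  0.45]
axes in ins [[0.893, 0.42, 0.164], [-0.182, 0.002, 0.983], [0.412, -0.908, 0.079]]
cartridge [{'point': [285.3, 193.4], 'p': 0.87}]
port []
[[284.86555854 195.6898651 ]] [[284.89163075 197.89746649]] [[285.04695138 211.04886434]]
t 10.4667 pos [0.5123 0.1181 0.2422] ins [-0.0694  0.0011  0.2422] F [-0.2  0.3 -1.5] op 0.0425 q [-0.92 -0.19  0.4   2.1   0.45  0.92  0.45]
axes in ins [[0.892, 0.422, 0.163], [-0.182, 0.004, 0.983], [0.414, -0.907, 0.08]]
```

View pics/m_wrist.png

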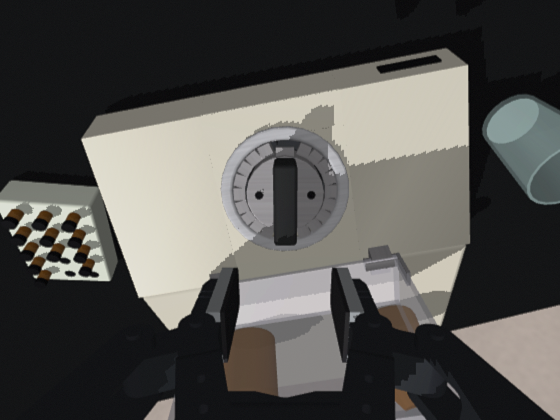

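View pics/m_side.png

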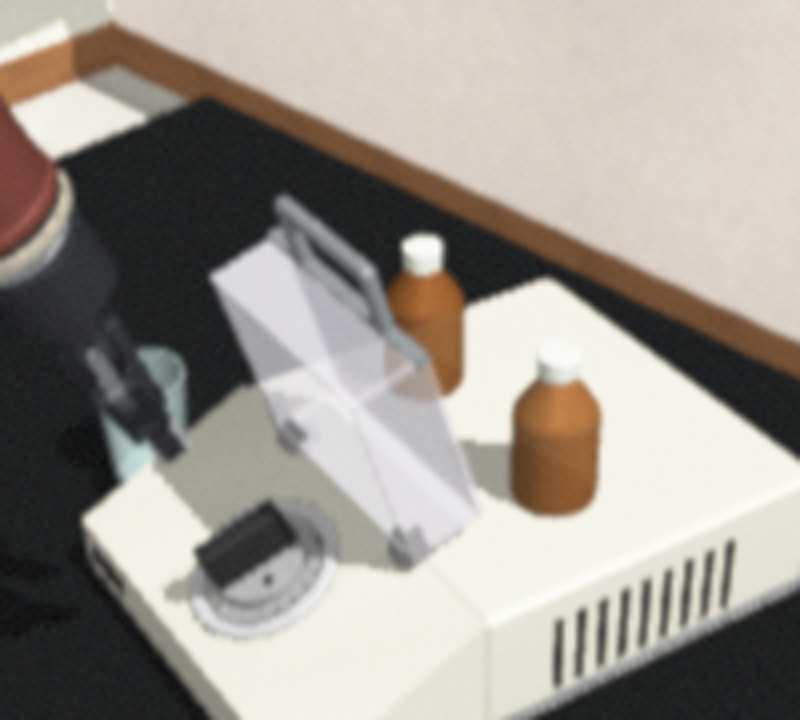

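```bash
python3 - <<'E'
from h import *
C=cam('wrist');im=get_image('wrist');s=read_state();cv2.imwrite('pics/n_wrist.png',im)
import pickle;pickle.dump(C,open('C.pkl','wb'))
print(mark_of('wrist','cartridge'),mark_of('wrist','port'));show()
tr=trace('wrist','port'); 
if tr:
  m=tr[0]['mask'];ys,xs=np.nonzero(m);print(tr[0]['p'],xs.min(),xs.max(),ys.min(),ys.max())
t=np.radians(25); px=np.array([np.cos(t),0,np.sin(t)]);py=np.array([0,1.,0]);pz=np.array([-np.sin(t),0,np.cos(t)]);port=np.array([0,0,.0863])
a=np.linspace(0,2*np.pi,200)
big=cv2.resize(im[100:280,190:390],None,fx=4,fy=4,interpolation=2)
cv2.imwrite('pics/n_raw.png',big)
def draw(b,ctr,r,col):
  P=np.array([Wd(ctr+r*(px*np.cos(x)+py*np.sin(x))) for x in a]); q=((proj(0,P,C)-[190,100])*4).astype(int); cv2.polylines(b,[q],True,col,1)
b=big.copy();draw(b,port,.056,(0,0,255));draw(b,port+pz*.007,.033,(0,255,0));cv2.imwrite('pics/n_ov.png',b)
E
```

```text
[{'point': [281.2, 194.3], 'p': 0.96}] []
t 10.6167 pos [0.5119 0.118  0.2417] ins [-0.0698  0.0009  0.2417] F [-0.1 -0.4  0. ] op 0.043 q [-0.92 -0.19  0.4   2.11  0.45  0.92  0.45]
axes in ins [[0.892, 0.421, 0.162], [-0.18, 0.004, 0.984], [0.414, -0.907, 0.08]]
```

View pics/n_ov.png

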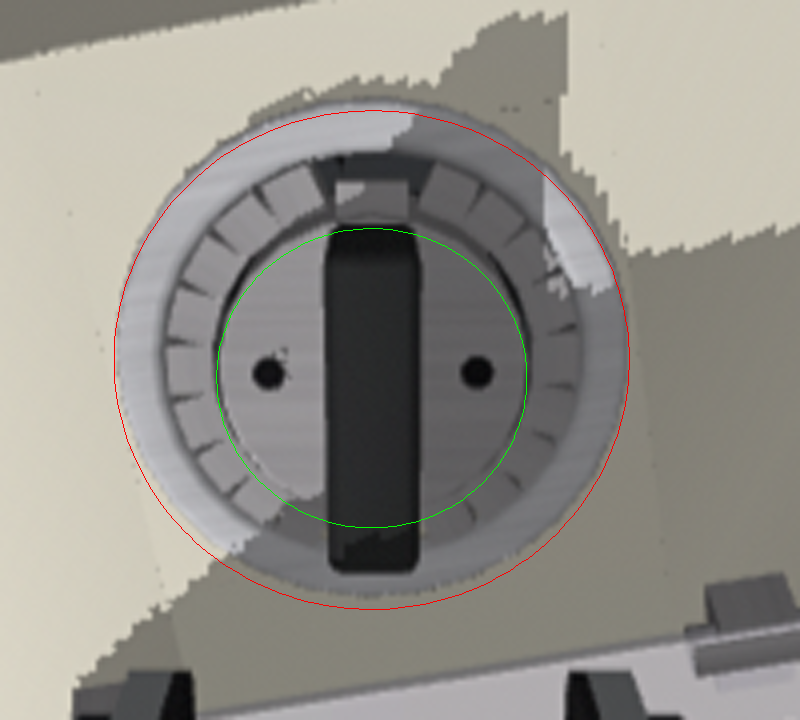

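View pics/n_raw.png

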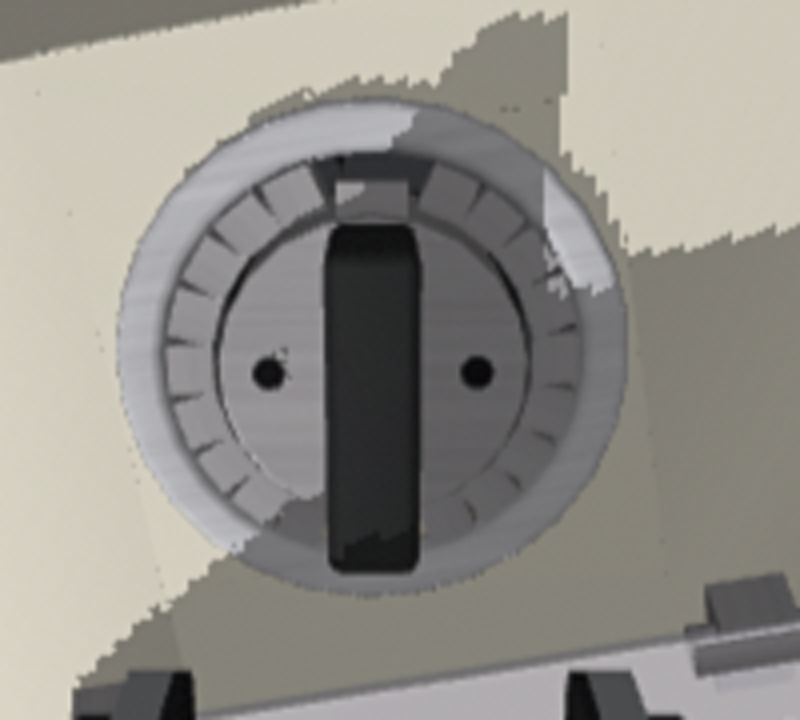

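```bash
cat >> h.py <<'E'
_t=np.radians(25); px=np.array([np.cos(_t),0,np.sin(_t)]);py=np.array([0,1.,0]);pz=np.array([-np.sin(_t),0,np.cos(_t)])
PORT=np.array([0,0,.0863])
def Rbar(deg): # tool x at deg about port z from port x
    b=np.radians(deg); return Rxy(RI@(px*np.cos(b)+py*np.sin(b)),RI@-pz)
def inport():
    s=read_state(); d=RI.T@(s['ee_pos']-INS)-PORT; Rc=RI.T@R.from_rotvec(s['tool_rot']).as_matrix()
    B=np.stack([px,py,pz],1)
    F=B.T@RI.T@s['wrist_force']; M=B.T@RI.T@s['ft_torque']
    x=B.T@Rc[:,0]
    print('t',round(s['time'],2),'TCP in port mm',(B.T@d*1e3).round(1),'toolx deg',np.degrees(np.arctan2(x[1],x[0])).round(1),'axis',(B.T@Rc[:,1]).round(3),'F',F.round(1),'M',M.round(2),'op',round(s['opening']*1e3,1),'q7',s['q'][6].round(2))
E
python3 - <<'E'
from h import *
inport(); print(plan(Wd(PORT+pz*.037-px*.002),Rbar(-10)))
print(plan(Wd(PORT+pz*.085-px*.002),Rbar(-10)))
E
```

```text
t 10.67 TCP in port mm [  2.2   0.8 170.2] toolx deg -10.4 axis [-0.002  0.004 -1.   ] F [-0.7  0.1  0.7] M [0.01 0.42 0.04] op 43.1 q7 0.45
(array([ -3.7, 133.2,  -2.1]), array([-0.0038, -0.0062, -0.0023]), np.float64(3.248907799900818))
(array([-3.8, 85.2, -1.9]), array([-0.0038, -0.0062, -0.0023]), np.float64(2.0781877055843094))
```

```bash
python3 -m handwheel '{"delta_rot":[[-0.004,-0.006,-0.002],[0,0,0],[0,0,0],[0,0,0],[0,0,0],[0,0,0]],"travel":[[-1.5,30,-1],[-1.5,30,-1],[-0.7,30,0],[0,15,0],[0,0,0],[0,0,0]],"fingers":[0,0,0,0,0,0]}'
python3 - <<'E'
from h import *
inport();cv2.imwrite('pics/o_wrist.png',get_image('wrist'))
E
```

```text
time: 11.17
ee_pos: [0.5509, 0.1082, 0.144]
tool_rot: [-1.532, -0.054, -0.632]
wrist_force: [-0.1, 0.8, 0.6]
opening: 0.043
t 11.17 TCP in port mm [-2.5 -0.9 64.8] toolx deg -10.0 axis [-0.001 -0.002 -1.   ] F [0.1 0.8 0.7] M [ 0.05  0.42 -0.03] op 43.0 q7 0.49
```

View pics/o_wrist.png

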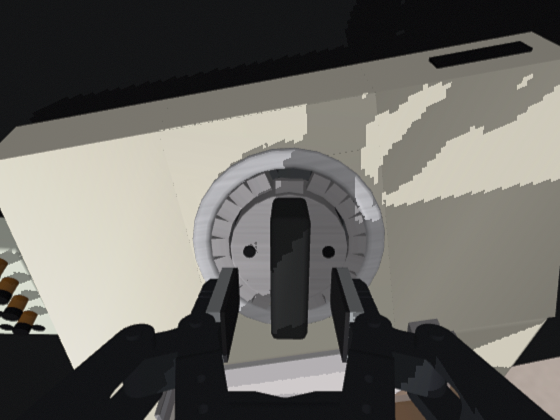

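```bash
python3 - <<'E'
from h import *
C=cam('wrist');a=np.linspace(0,2*np.pi,200);im=cv2.imread('pics/o_wrist.png')
def circ(ctr,r): return proj(0,np.array([Wd(ctr+r*(px*np.cos(x)+py*np.sin(x))) for x in a]),C)
g=cv2.cvtColor(im,6)
for d,dz in ((0,0),(-.002,0),(-.004,0),(0,-.003),(-.002,-.003)):
  q=circ(PORT+px*d+pz*dz,.056);print(d,dz,q.min(0).round(1),q.max(0).round(1))
big=cv2.resize(im[130:350,180:400],None,fx=3,fy=3,interpolation=2)
for d,dz,c in ((0,0,(0,0,255)),(-.002,-.003,(0,255,0))):
  cv2.polylines(big,[((circ(PORT+px*d+pz*dz,.056)-[180,130])*3).astype(int)],True,c,1)
cv2.imwrite('pics/o_ov.png',big)
E
```

```text
0 0 [191.2 152.4] [383.5 328.9]
-0.002 0 [190.3 148.6] [383.2 326.3]
-0.004 0 [189.4 144.9] [382.9 323.7]
0 -0.003 [192.5 151.5] [382.1 325.9]
-0.002 -0.003 [191.7 147.9] [381.8 323.3]
```

View pics/o_ov.png

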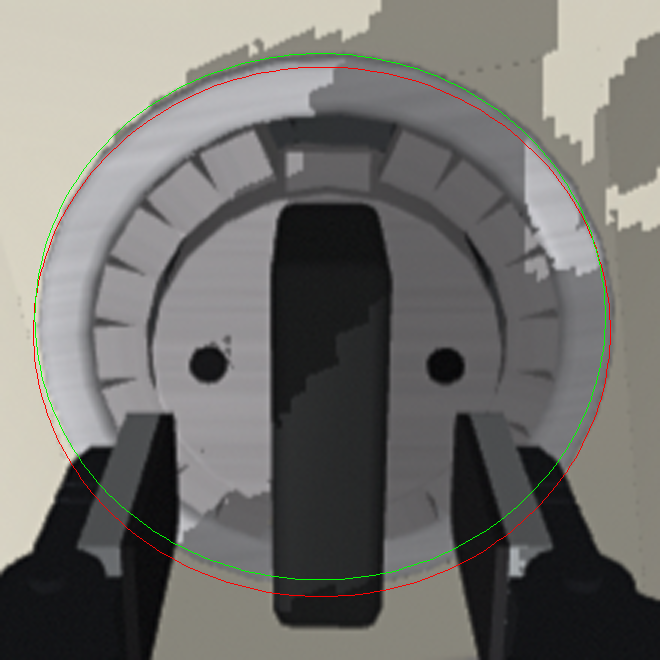

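```bash
python3 -m handwheel '{"delta_rot":[[0,0,0],[0,0,0],[0,0,0],[0,0,0]],"travel":[[0.6,10,1.5],[0,10,0],[0,9,0],[0,0,0]],"fingers":[0,0,0,0]}' 80
python3 - <<'E'
from h import *
inport();cv2.imwrite('pics/p_wrist.png',get_image('wrist'))
E
python3 -m handwheel '{"delta_rot":[[0,0,0],[0,0,0],[0,0,0],[0,0,0],[0,0,0]],"travel":[[0,0,0],[0,0,0],[0,0,0],[0,0,0],[0,0,0]],"fingers":[-1,-1,-1,-1,-1]}' 80
python3 - <<'E'
from h import *
inport();cv2.imwrite('pics/p2_wrist.png',get_image('wrist'))
E
```

```text
time: 11.55
ee_pos: [0.5642, 0.1075, 0.1182]
tool_rot: [-1.53, -0.055, -0.632]
wrist_force: [0.2, -0.9, -0.2]
opening: 0.0425
t 11.55 TCP in port mm [-1.4  1.  35.9] toolx deg -10.0 axis [-0.001  0.    -1.   ] F [ 0.3 -0.9 -0.3] M [ 0.04  0.44 -0.01] op 42.5 q7 0.52
time: 12.02
ee_pos: [0.5643, 0.1075, 0.1187]
tool_rot: [-1.529, -0.055, -0.633]
wrist_force: [-0.1, 0.1, 0.5]
opening: 0.017
t 12.02 TCP in port mm [-1.1  1.1 36.3] toolx deg -10.0 axis [ 0.     0.001 -1.   ] F [0.1 0.1 0.5] M [ 0.1   0.33 -0.01] op 17.0 q7 0.52
```

View pics/p2_wrist.png

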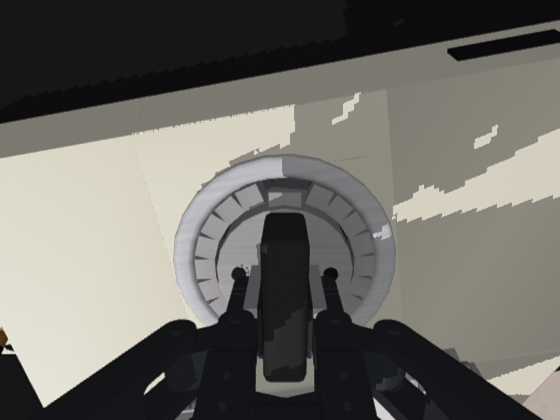

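```bash
python3 -m handwheel '{"delta_rot":[[0,0,0],[0,0,0],[0,0,0],[0,0,0],[0,0,0]],"travel":[[0,4,0],[0,4,0],[0,3,0],[0,2.5,0],[0,0,0]],"fingers":[-1,-1,-1,-1,-1]}' 90
python3 - <<'E'
from h import *
inport();cv2.imwrite('pics/q_wrist.png',get_image('wrist'))
E
```

```text
time: 12.48
ee_pos: [0.5702, 0.1064, 0.1061]
tool_rot: [-1.529, -0.055, -0.633]
wrist_force: [-6.9, 0.7, 11.1]
opening: 0.0169
t 12.48 TCP in port mm [-1.   1.1 22.3] toolx deg -10.0 axis [-0.  0. -1.] F [-1.6 -0.7 12.9] M [-0.19  0.71  0.05] op 16.9 q7 0.54
```

View pics/q_wrist.png

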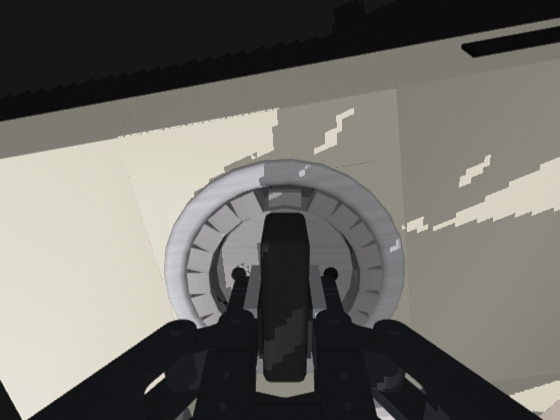

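```bash
python3 -m handwheel '{"delta_rot":[[0,0.08,0],[0,0.1,0],[0,0.1,0],[0,0.07,0],[0,0,0]],"travel":[[0,0,0],[0,0,0],[0,0,0],[0,0,0],[0,0,0]],"fingers":[-1,-1,-1,-1,-1]}'
python3 - <<'E'
from h import *
inport();cv2.imwrite('pics/r_wrist.png',get_image('wrist'))
E
```

```text
time: 12.95
ee_pos: [0.5701, 0.1065, 0.1064]
tool_rot: [-1.397, 0.214, -0.895]
wrist_force: [-5.9, -0.3, 11.0]
opening: 0.0168
t 12.95 TCP in port mm [-1.   1.3 22.6] toolx deg -30.3 axis [-0.  0. -1.] F [-0.5 -1.5 12.4] M [-0.29  0.69 -0.13] op 16.8 q7 0.19
```

View pics/r_wrist.png

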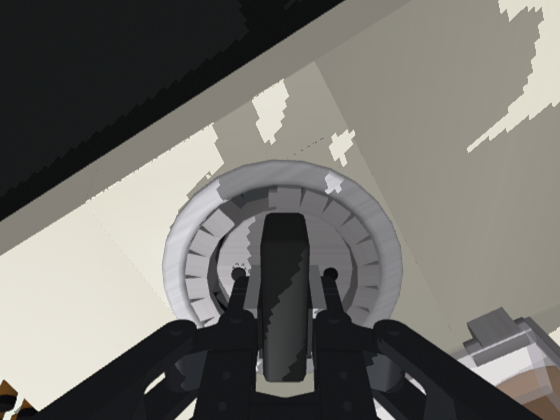

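The cartridge turns with the gripper: the lugs have left the gap at about (290, 195), and the side forces are low. I'll continue the turn.

```bash
python3 -m handwheel '{"delta_rot":[[0,0.08,0],[0,0.1,0],[0,0.1,0],[0,0.1,0],[0,0.1,0],[0,0.07,0],[0,0,0]],"travel":[[0,0,0],[0,0,0],[0,0,0],[0,0,0],[0,0,0],[0,0,0],[0,0,0]],"fingers":[-1,-1,-1,-1,-1,-1,-1]}'
python3 - <<'E'
from h import *
inport();cv2.imwrite('pics/s_wrist.png',get_image('wrist'))
E
```

```text
time: 13.58
ee_pos: [0.5696, 0.1062, 0.106]
tool_rot: [-1.125, 0.63, -1.266]
wrist_force: [-8.3, -0.2, 11.1]
opening: 0.0169
t 13.58 TCP in port mm [-1.5  0.9 22.5] toolx deg -61.8 axis [-0.001 -0.    -1.   ] F [-2.7 -1.8 13.5] M [-0.41  0.97 -0.13] op 16.9 q7 -0.34
```

```bash
python3 -m handwheel '{"delta_rot":[[0,0.09,0],[0,0.1,0],[0,0.1,0],[0,0.1,0],[0,0.1,0],[0,0,0]],"travel":[[0,0,0],[0,0,0],[0,0,0],[0,0,0],[0,0,0],[0,0,0]],"fingers":[-1,-1,-1,-1,-1,-1]}'
python3 - <<'E'
from h import *
inport();cv2.imwrite('pics/t_wrist.png',get_image('wrist'))
E
```

```text
time: 14.13
ee_pos: [0.5689, 0.1059, 0.1055]
tool_rot: [-0.813, 0.993, -1.556]
wrist_force: [-9.7, 0.2, 9.7]
opening: 0.0171
t 14.13 TCP in port mm [-2.3  0.4 22.2] toolx deg -90.0 axis [-0.002 -0.001 -1.   ] F [-4.6 -1.8 12.8] M [-0.52  1.33 -0.17] op 17.1 q7 -0.82
```

View pics/t_wrist.png

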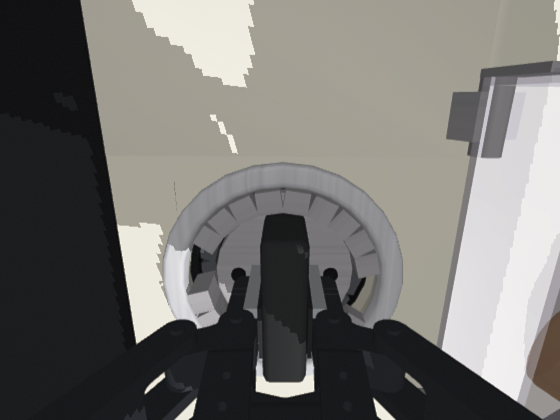

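```bash
python3 -m handwheel '{"delta_rot":[[0,0,0],[0,0,0],[0,0,0],[0,0,0],[0,0,0]],"travel":[[0,-2,0],[0,-2,0],[0,-1.5,0],[0,0,0],[0,0,0]],"fingers":[-1,-1,-1,-1,-1]}'
python3 - <<'E'
from h import *
inport();cv2.imwrite('pics/u_wrist.png',get_image('wrist'))
E
```

```text
time: 14.6
ee_pos: [0.5667, 0.1063, 0.1104]
tool_rot: [-0.817, 0.988, -1.553]
wrist_force: [-8.0, -0.8, 7.1]
opening: 0.0169
t 14.6 TCP in port mm [-2.2  0.4 27.7] toolx deg -89.6 axis [-0.002 -0.001 -1.   ] F [-4.  -2.4  9.7] M [-0.33  1.25 -0.03] op 16.9 q7 -0.82
```

```bash
python3 -m handwheel '{"delta_rot":[[0,0,0],[0,0,0],[0,0,0],[0,0,0]],"travel":[[0,0,0],[0,0,0],[0,0,0],[0,0,0]],"fingers":[-0.3,-0.1,0,0]}'
python3 -m handwheel '{"delta_rot":[[0,0,0],[0,0,0],[0,0,0],[0,0,0],[0,0,0],[0,0,0]],"travel":[[0,-15,0],[0,-30,0],[0,-30,0],[0,-30,0],[0,0,0],[0,0,0]],"fingers":[0,0,0,0,0,0]}'
python3 - <<'E'
from h import *
inport();C=cam('wrist');im=get_image('wrist');cv2.imwrite('pics/v_wrist.png',im)
cv2.imwrite('pics/v_side.png',cv2.resize(get_image('side')[80:260,170:370],None,fx=4,fy=4,interpolation=2))
print(mark_of('side','hood_handle'),mark_of('side','hood_hinge'))
cv2.imwrite('pics/v_crop.png',cv2.resize(im[100:320,180:400],None,fx=3,fy=3,interpolation=2))
E
```

```text
time: 14.98
ee_pos: [0.5675, 0.1065, 0.1109]
tool_rot: [-0.816, 0.987, -1.553]
wrist_force: [-0.6, -0.9, 1.3]
opening: 0.0428
time: 15.48
ee_pos: [0.5244, 0.1164, 0.2078]
tool_rot: [-0.812, 0.987, -1.55]
wrist_force: [0.1, -0.1, -0.5]
opening: 0.0427
t 15.48 TCP in port mm [ -0.5   1.8 134.3] toolx deg -89.6 axis [ 0.001  0.004 -1.   ] F [-0.1 -0.  -0.4] M [-0.04  0.43  0.01] op 42.7 q7 -0.97
[{'point': [250.5, 134.2], 'p': 0.94}] [{'point': [260.0, 199.4], 'p': 0.86}]
```

View pics/v_wrist.png

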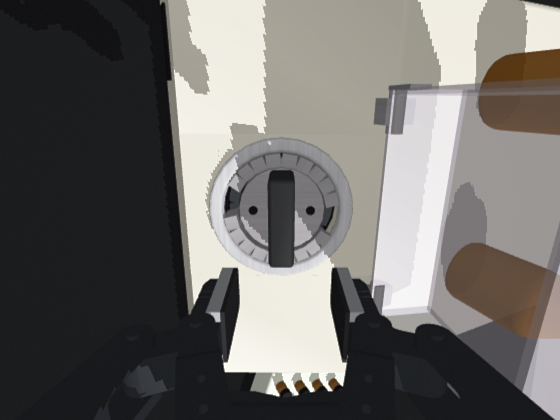

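View pics/v_side.png

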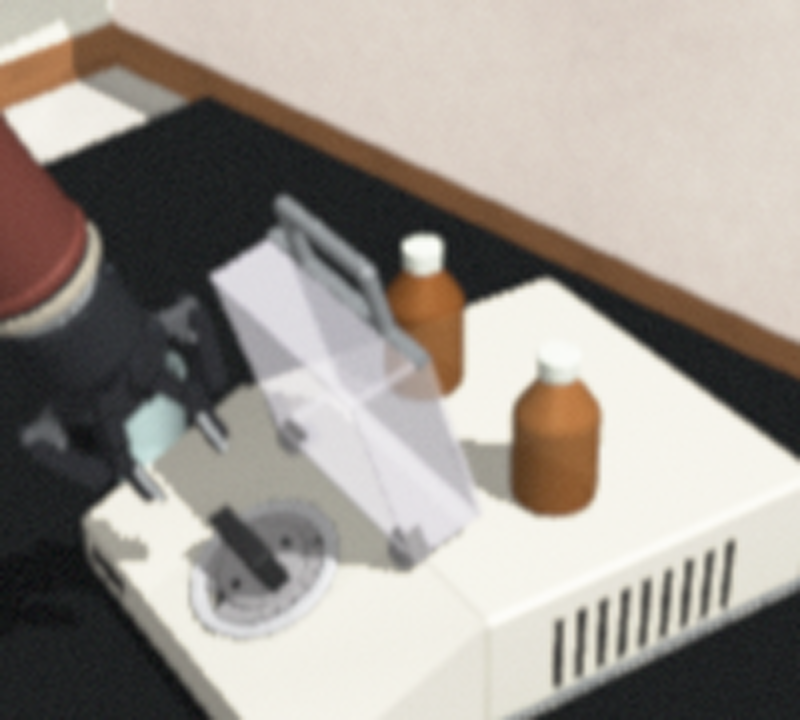

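View pics/v_crop.png

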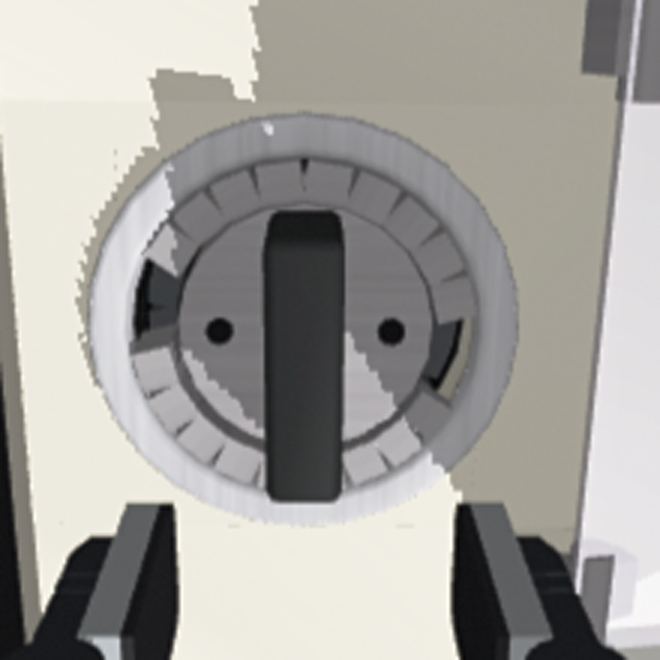

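```bash
python3 -m handwheel '{"delta_rot":[[0,0,0],[0,0,0],[0,0,0],[0,0,0],[0,0,0],[0,0,0],[0,0,0],[0,0,0],[0,0,0]],"travel":[[0,-30,0],[0,-30,0],[0,-30,0],[-35,-10,0],[-35,0,0],[-35,0,0],[-35,0,0],[-35,0,0],[-35,0,0]],"fingers":[0,0,0,0,0,0,0,0,0]}'
python3 -m handwheel '{"delta_rot":[[0,0,0],[0,0,0],[0,0,0],[0,0,0],[0,0,0]],"travel":[[-35,0,0],[-35,0,0],[-30,0,0],[0,0,0],[0,0,0]],"fingers":[0,0,0,0,0]}'
python3 - <<'E'
from h import *
show()
im=get_image('top');cv2.imwrite('pics/w_top_full.png',im);cv2.imwrite('pics/w_top.png',cv2.resize(im[140:290,180:340],None,fx=5,fy=5)[:600])
im=get_image('side');cv2.imwrite('pics/w_side.png',cv2.resize(im[110:230,200:300],None,fx=5,fy=5,interpolation=2))
print(mark_of('top','hood_handle'),mark_of('top','hood_hinge'),mark_of('side','hood_handle'),mark_of('side','hood_hinge'))
for th in ["bottle_left","bottle_right","beaker","vial_rack"]: print(th,mark_of('top',th)[:1])
E
```

```text
time: 16.43
ee_pos: [0.5234, 0.3314, 0.2945]
tool_rot: [-0.818, 0.986, -1.554]
wrist_force: [0.2, -0.9, 0.0]
opening: 0.0427
time: 16.85
ee_pos: [0.5422, 0.4296, 0.293]
tool_rot: [-0.821, 0.984, -1.553]
wrist_force: [0.2, -1.6, 0.6]
opening: 0.0424
t 16.85 pos [0.5422 0.4296 0.293 ] ins [-0.1022  0.3123  0.293 ] F [ 0.2 -1.6  0.6] op 0.0424 q [-1.25  0.26  0.4   1.58  0.31  1.13 -1.17]
axes in ins [[0.008, 0.422, 0.907], [-1.0, -0.003, 0.01], [0.007, -0.907, 0.422]]
[{'point': [252.8, 184.4], 'p': 0.97}] [] [{'point': [248.9, 138.1], 'p': 0.96}] [{'point': [257.3, 198.5], 'p': 0.73}, {'point': [308.4, 203.2], 'p': 0.23}]
bottle_left [{'point': [224.1, 150.7], 'p': 0.85}]
bottle_right [{'point': [290.8, 155.6], 'p': 0.95}]
beaker [{'point': [292.0, 154.6], 'p': 0.59}]
vial_rack [{'point': [364.7, 220.7], 'p': 0.73}]
```

View pics/w_top_full.png

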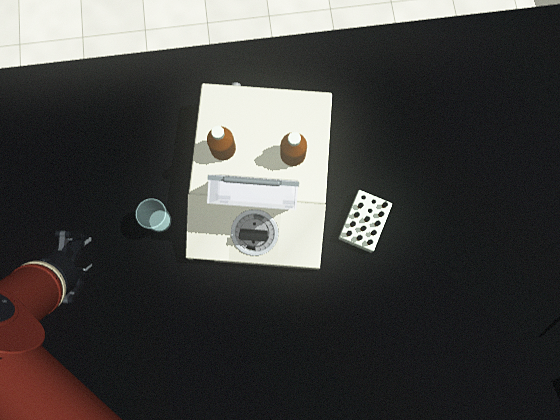

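View pics/w_top.png

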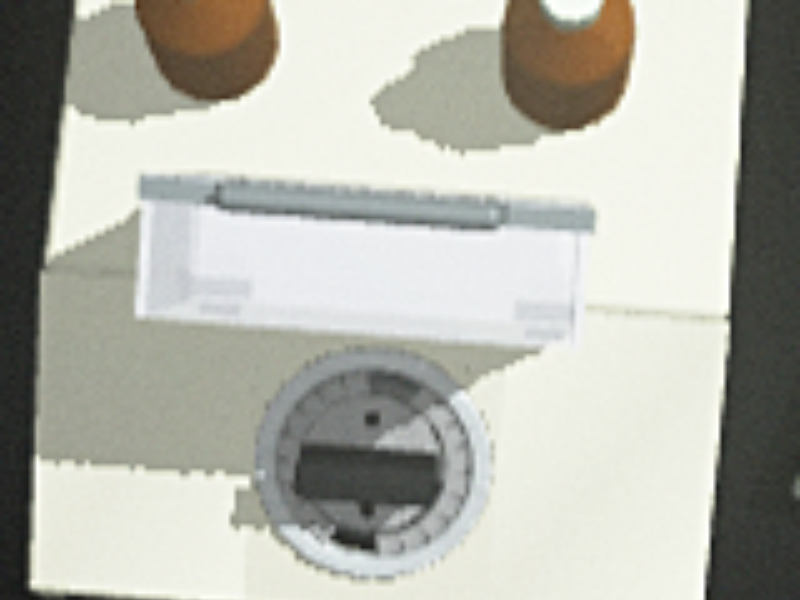

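View pics/w_side.png

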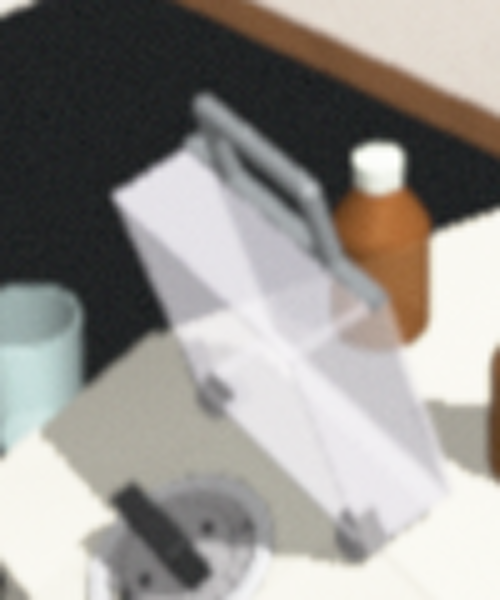

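```bash
python3 - <<'E'
from h import *
for hx,hz in ((.070,.116),(.072,.12)):
 for th in (96,98,100,102):
  H,hd=hood(th,hx,hz)
  print(hx,th,{k:((proj('top',p)[0]-[180,140])*5).round(0).astype(int).tolist() for k,p in H.items() if k[0]==145},'handle',((proj('top',hd)[0]-[180,140])*5).round(1))
  print('   side',{k:((proj('side',p)[0]-[200,110])*5).round(0).astype(int).tolist() for k,p in H.items()},'h',((proj('side',hd)[0]-[200,110])*5).round(1))
# triangulated handle from bar mid
X,e=tri([(cam('top'),np.array([251.8,180.8])),(cam('side'),np.array([200+258/5,110+145/5]))]);print(RI.T@(X-INS),e)
E
```

```text
0.07 96 {(145, 0, -90): [583, 353], (145, 0, 90): [139, 320], (145, 60, -90): [594, 204], (145, 60, 90): [147, 172]} handle [358.7 236.7]
   side {(0, 0, -90): [378, 549], (0, 0, 90): [208, 381], (0, 60, -90): [468, 481], (0, 60, 90): [291, 322], (145, 0, -90): [290, 363], (145, 0, 90): [113, 200], (145, 60, -90): [389, 291], (145, 60, 90): [204, 137]} h [236.3 161. ]
0.07 98 {(145, 0, -90): [584, 340], (145, 0, 90): [140, 308], (145, 60, -90): [595, 191], (145, 60, 90): [148, 160]} handle [360.1 219.2]
   side {(0, 0, -90): [378, 549], (0, 0, 90): [208, 381], (0, 60, -90): [469, 484], (0, 60, 90): [292, 324], (145, 0, -90): [298, 357], (145, 0, 90): [121, 195], (145, 60, -90): [399, 289], (145, 60, 90): [213, 134]} h [248.2 155.9]
0.07 100 {(145, 0, -90): [585, 328], (145, 0, 90): [140, 296], (145, 60, -90): [596, 179], (145, 60, 90): [150, 147]} handle [361.6 201.8]
   side {(0, 0, -90): [378, 549], (0, 0, 90): [208, 381], (0, 60, -90): [470, 486], (0, 60, 90): [293, 327], (145, 0, -90): [307, 352], (145, 0, 90): [129, 190], (145, 60, -90): [408, 286], (145, 60, 90): [222, 132]} h 
[... 1229 characters left out ...]
0, 90): [149, 139]} handle [361.5 194. ]
   side {(0, 0, -90): [381, 541], (0, 0, 90): [210, 375], (0, 60, -90): [473, 479], (0, 60, 90): [295, 320], (145, 0, -90): [310, 343], (145, 0, 90): [131, 182], (145, 60, -90): [412, 278], (145, 60, 90): [225, 125]} h [263.3 143. ]
0.072 102 {(145, 0, -90): [586, 308], (145, 0, 90): [140, 276], (145, 60, -90): [597, 159], (145, 60, 90): [151, 127]} handle [363.  176.8]
   side {(0, 0, -90): [381, 541], (0, 0, 90): [210, 375], (0, 60, -90): [474, 482], (0, 60, 90): [296, 323], (145, 0, -90): [319, 338], (145, 0, 90): [139, 177], (145, 60, -90): [421, 276], (145, 60, 90): [234, 123]} h [275.2 138.8]
[0.06156774 0.00050431 0.31540985] 0.2629718007925135
```

```bash
python3 - <<'E'
from h import *
print(job_done()); print(read_state()['time'])
E
```

```text
the job is handed in; nothing more can be done
None
the job is handed in; nothing more can be done
```

The hood is open, the cartridge is pressed and turned into its locked position, and the job was handed in just after the last check at 16.9 s, well inside the 51 s limit. I opened the hood by its handle and left it standing. Then I gripped the cartridge's bar, pressed it in at about 13 N, turned it 80 degrees clockwise, eased it up and released it.

**Hood angle:** my estimates disagree a little. The handle's position gives about 99 to 99.5 degrees. The wall slopes in the side picture give about 98, and the edges of the hood's opening in the top view about 97. I left it at roughly 98.5 rather than nudge it again.

**Cartridge lock:** the bar lies along port y, within about half a degree. While easing up past the unlocked height, the spring force fell smoothly from 12.8 to 9.7 N instead of dropping away, which fits the lugs entering the notches. The hole spacing in the wrist picture also fits a flush disc. That reading is only good to about 2 mm, so I inferred the flushness rather than measured it directly.

**Bystanders:** both bottles, the beaker and the rack look the same in the top view as at the start. The detector marked a bottle as the beaker in the last picture, so I checked the beaker by eye. The arm ended clear of everything. The largest wrist force I saw was about 25 N, while raising the hood.

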